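Stand the tipped sample bottle up and square it into the rack corner

ROBOT

A 6-joint arm with a two-finger parallel gripper is mounted at the origin on the work surface. World frame = base frame: x ahead of the robot, y to its left, z up, the work surface at z = 0. Lengths are in mm, angles in rad, forces in N, time in s.
With the tool pointing down it reaches from about 225 to 875 mm from the base axis. Payload 3.4 kg.
Tool frame: the origin (TCP) lies where the fingers leave the gripper's body, on its centre line; the fingertips stand 73 mm ahead of it and the grasp point (between the pads) lies 54 mm ahead of it; z points along the fingers, y is the direction in which the jaws open and shut (so a half turn about z gives the same grasp; the last joint's range is limited). The gripper opens to 85 mm and grips with 20 to 120 N. Pads are 22 mm wide; open, the fingers measure 114 mm over their backs; the gripper's body (76 mm by 85 mm) begins 54 mm behind the grasp point. The pads swing forward as they close: fully open they stand 13 mm farther back than shut.
Start: joints at [0.991, 0.276, 1.505, -0, 1.361, -0.121], TCP at [254.669, 515.557, 303.928] pointing down, gripper open.
Joint ranges: [-2.89, 2.89], [-0.75, 2.08], [0.22, 2.7], [-1.18, 4.32], [0.11, 2.71], [-2.7, 2.7]. Speed limits (rad/s): [2.57, 2.57, 3.14, 3.14, 3.14, 3.14].

INTERFACE

Orientations are given as a 3x3 rotation matrix whose columns are the frame's x, y, z axes.
In Python, from station import get_obs, read_camera, close_job gives the robot as it stands. The module is installed in compiled form; this text tells all that it offers.
- The arm moves only by the tool move_arm, never from a script. Its argument "steps" is a list of rows, each an object with "dp": the shift along the tool's x, y, z in cm, a list of three; "dr": the turn, a rotation vector about the tool's x, y, z in rad, a list of three; "grip": the closure in counts, from 0 (fully open) to 255 (shut). In form: [{"dp": [dx, dy, dz], "dr": [ax, ay, az], "grip": grip}, ...]. A call has 1 to 12 rows; each row is the pose to reach, as a shift and turn from the pose commanded when the call began, along the tool's axes at that moment; what a row does not reach only later rows make up. A row lasts 1/8 s, in which the tool goes at most 62.5 mm and 10.7 degrees, less where a joint would pass 70% of its speed; a pose out of reach is approached as far as the arm can. A call with a gripper value outside its range is refused whole. The fingers move at their own pace and stop on an object; "force" is the grip in N (left out, the last holds). Time passes only in rows, so rows that repeat a pose let the fingers close. It gives the time, the measured TCP pose, the force and the opening at its end, in the units of the state.
- get_obs(): the state, without advancing time (a new reading comes with each control period).
- read_camera(name): name is "side" or "top"; returns a dict with "image" (480x640x3 uint8, red, green, blue), "fovy" (degrees; the focal length in pixels is half the picture's height over the tangent of half this angle, whatever the lens; pixels are square), "cx", "cy" (the principal point, pixels), "R" (3x3) and "t" (3): a world point X has camera coordinates R X + t. Camera axes: x right, y down, z forward; pixel columns grow to the right and rows downward; lengths in mm; the calibration is good to about 2 mm. A picture is of the moment at which its call begins. There is no depth.
- close_job(): hands the job in, once; it reports no verdict.
The state is a dict: "t": time; "q": joint angles; "joint_vel": joint speeds; "effort": joint torques, N m; "eef_pos": TCP position; "eef_rot": TCP orientation; "wrist_force": force on the tool from outside, world axes, zero at the start; "moment": the same for the moment, N m; "finger_gap": opening from 0.0 (shut) to 1.0 (fully open).
Only numpy, scipy, OpenCV 4.12 (cv2) and the standard library are available. Lean on these libraries where they do the work, as an engineer would, in place of code of your own. Each camera call takes 0.05 s, during which the arm holds its last target.

TASK

One square sample bottle has tipped over on the lab bench. Stand it upright on the rubber drip mat and let go of it there for a moment, then take it again and put it back, standing upright, in the empty end place of the steel rack, pushed square and flush into the corner against both the long rail and the end rail. Leave the other bottles in the rack and the beaker and the glass jar on the bench standing where they are.

Things in the scene. Friction and masses are not known exactly. Their poses are not given: they have to be found in the camera images.
- bottle: The tipped bottle: white plastic, square body 56 x 56 x 90 mm with a round grey cap at one end, 122 mm long in all, 0.2 to 0.35 kg. It starts lying on a flat side, cap roughly towards -y. Origin: on the bottle's axis in the middle of the square body, 45 mm from the base. x runs along the bottle from base to cap (up when it stands); y and z are square to its flat sides.
- bottle_cap (a point): Centre of the end face of the tipped bottle's cap, 77 mm from the bottle's origin. The cap is 36 mm in diameter and 28 mm long and does not turn; between cap and body is a 46 mm square collar 4 mm long. Axes as the bottle's.
- mat: Black square rubber drip mat with thin grey ribs, 130 x 130 mm, 4 mm thick, fixed flat on the bench in front of the rack. Origin: centre of its underside, on the bench. x and y run along its edges.
- rack: Fixed steel rack for a row of bottles: floor top 6 mm above the bench, 75 mm deep; a long rail on the far side and an end rail at the left end (seen from the robot), both 8 mm thick, rising to 60 mm above the bench; open in front and at the right. Origin: at bench height under the inner corner of the rails. x points out through the long rail, away from the robot; y out through the end rail.
- corner_place (a point): The empty end place: the point on the rack's floor (6 mm above the bench) where the middle of the bottle's base is when the bottle is flush in the corner, 28 mm from the inner face of each rail. Axes as the rack's. The nearest neighbour's side is about 72 to 84 mm from the end rail.
- twin: Bystander in the rack: a standing bottle of the same kind as the tipped one, 56 mm square and 122 mm high. Origin: centre of its base, z up.
- amber: Bystander in the rack: round amber bottle, 56 mm in diameter, 150 mm high. Origin: centre of its base, z up.
- jar: Bystander in the rack: round white jar, 56 mm in diameter, 100 mm high. Origin: centre of its base, z up. The three neighbours stand about 72 mm apart in any order; the end place beside the end rail is the empty one.
- beaker: Bystander on the bench between the mat and the tipped bottle: clear empty beaker, 64 mm in diameter, 75 mm high. Origin: centre of its base.
- salt_jar: Bystander on the bench left of the rack: glass jar with green cap, 68 mm in diameter, 90 mm high. Origin: centre of its base.
Not all that is in view belongs to the job. Several things look just like the mat: the one meant starts farthest to the robot's left. What is shaped like the bottle but red is not meant.

How it is judged:
By the outcome, as a careful person would: the job done as asked, in the order asked, and still so for the second after the job is handed in, with the robot touching nothing.
It also fails if it takes over 61 s, if anything falls off the work surface, if the arm or the gripper's body presses on something with over 40 N, if the wrist force passes 120 N, or if a joint passes its speed limit or range.

## Working session

There is one attempt and no reset: what is moved stays moved. The work goes in short steps, Python scripts to look and compute and a tool call to move; the robot and the scene stay as the last step left them, time stands still between calls to the robot, and variables do not carry over. Pictures are saved under pics/ and viewed, and the job is handed in when it is done.

Besides the shell and the picture viewer there is one more tool, called after "Call:" as name(argument=value, ...) on one line, values as JSON. move_arm: Moves the arm, as the interface text tells. Its arguments: {"type":"object","properties":{"steps":{"type":"array"},"force":{"type":"number"}},"required":["steps"]}

```bash
mkdir -p pics; cat > h.py <<'E'
import numpy as np, cv2
from station import get_obs, read_camera, close_job
def shot(n,fn):
    c=read_camera(n); cv2.imwrite('pics/'+fn,c['image'][:,:,::-1]); 
    np.savez('pics/'+fn+'.npz',**c); return c
def load(fn): return dict(np.load('pics/'+fn+'.npz'))
def K(c):
    f=240/np.tan(np.radians(float(c['fovy'])/2)); return f,float(c['cx']),float(c['cy'])
def cast(c,u,v,z):
    f,cx,cy=K(c); R=c['R'];t=c['t']; d=R.T@np.array([(u-cx)/f,(v-cy)/f,1]); o=-R.T@t
    return o+d*(z-o[2])/d[2]
def proj(c,X):
    f,cx,cy=K(c); p=c['R']@np.array(X,float)+c['t']; return np.array([f*p[0]/p[2]+cx,f*p[1]/p[2]+cy])
E
python3 - <<'E'
from h import *
o=get_obs(); print({k:np.round(v,3).tolist() for k,v in o.items()})
for n in('top','side'):
    c=shot(n,n+'0.png'); print(n,c['fovy'],c['cx'],c['cy'],(-c['R'].T@c['t']).round(),c['R'].round(3).tolist())
    print([k for k in c])
E
```

```text
{'t': 0.0, 'q': [0.991, 0.277, 1.506, 0.0, 1.361, -0.121], 'joint_vel': [-0.001, -0.0, -0.001, -0.001, -0.001, -0.0], 'effort': [0.001, -41.678, -24.581, -0.0, 0.011, 0.0], 'eef_pos': [254.416, 515.198, 303.024], 'eef_rot': [[-0.897, 0.443, -0.001], [0.443, 0.897, -0.002], [0.0, -0.002, -1.0]], 'wrist_force': [-0.042, 0.051, 0.512], 'moment': [0.014, -0.046, -0.026], 'finger_gap': 1.0}
top 56.591469085822 315.45054136874046 241.8899881980662 [387.  -9. 942.] [[-0.015, -1.0, -0.016], [-0.988, 0.018, -0.15], [0.15, 0.014, -0.989]]
['image', 'fovy', 'cx', 'cy', 'R', 't']
side 51.545466369849706 324.5568777903781 233.75465710514572 [ 420. -817.  840.] [[0.996, -0.09, 0.015], [-0.053, -0.696, -0.716], [0.075, 0.712, -0.698]]
['image', 'fovy', 'cx', 'cy', 'R', 't']
```

View pics/top0.png

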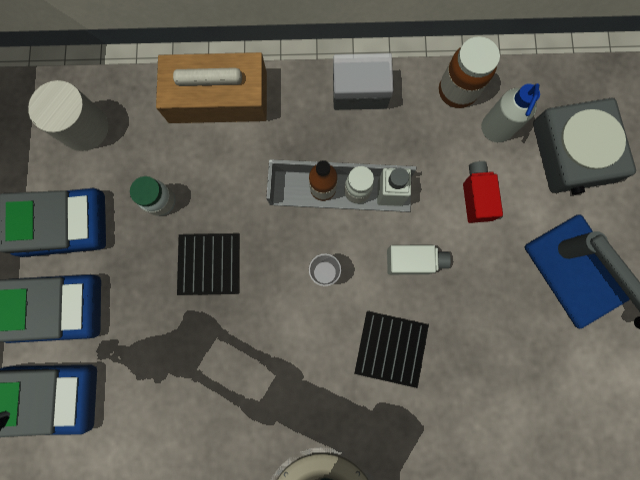

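View pics/side0.png

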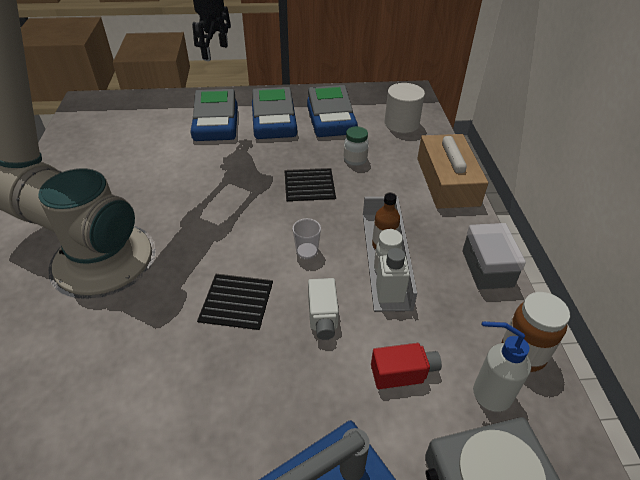

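The top picture shows the tipped bottle at about (388–440, 245–275), its cap at (445,260), the left mat centred near (208,264), and the rack spanning (268–415, 160–212) with its empty left end. The beaker is at (325,270). Next I'll measure these.

```bash
python3 - <<'E'
from h import *
a=load('top0.png');b=load('side0.png')
ta=a['image'][:,:,::-1];sb=b['image'][:,:,::-1]
cv2.imwrite('pics/z1.png',cv2.resize(ta[140:310,160:460],(800,453),interpolation=cv2.INTER_CUBIC))
cv2.imwrite('pics/z2.png',cv2.resize(sb[150:350,270:430],(480,600),interpolation=cv2.INTER_CUBIC))
hsv=cv2.cvtColor(ta,cv2.COLOR_BGR2HSV)
# mat: dark
g=cv2.cvtColor(ta,cv2.COLOR_BGR2GRAY)
m=np.zeros_like(g); m[225:302,170:248]=(g[225:302,170:248]<45)*255
m=cv2.morphologyEx(m,cv2.MORPH_CLOSE,np.ones((7,7)))
cs,_=cv2.findContours(m,0,2);c=max(cs,key=cv2.contourArea);bx=cv2.boxPoints(cv2.minAreaRect(c))
P=np.array([cast(a,*p,4) for p in bx]);print('mat',bx.round(1).tolist(),P.round(1).tolist(),P.mean(0),[np.linalg.norm(P[i]-P[i-1]) for i in range(4)],[np.degrees(np.arctan2(*(P[i]-P[i-1])[1::-1])) for i in range(4)])
m=np.zeros_like(g); m[235:285,380:460]=(g[235:285,380:460]>150)*255
cs,_=cv2.findContours(m,0,2);c=max(cs,key=cv2.contourArea);bx=cv2.boxPoints(cv2.minAreaRect(c))
P=np.array([cast(a,*p,56) for p in bx]);print('bottle',bx.round(1).tolist(),P.round(1).tolist(),P.mean(0),[np.linalg.norm(P[i]-P[i-1]) for i in range(4)],[np.degrees(np.arctan2(*(P[i]-P[i-1])[1::-1])) for i in range(4)])
E
```

```text
mat [[177.0, 234.0], [239.0, 234.0], [239.0, 294.0], [177.0, 294.0]] [[552.7, 301.2, 4.0], [550.3, 167.8, 4.0], [422.6, 166.4, 4.0], [424.6, 297.2, 4.0]] [487.53292957 233.14204866   4.        ] [np.float64(128.0966426039651), np.float64(133.43729654617826), np.float64(127.7007740582979), np.float64(130.7344654777085)] [np.float64(1.804926951854729), np.float64(-91.03959351980063), np.float64(-179.4000329798302), np.float64(89.08764192166106)]
bottle [[391.0, 246.0], [437.0, 246.0], [437.0, 271.0], [391.0, 271.0]] [[511.3, -147.5, 56.0], [509.7, -239.2, 56.0], [459.7, -236.4, 56.0], [461.2, -145.5, 56.0]] [ 485.46723333 -192.15269351   56.        ] [np.float64(50.15558319116757), np.float64(91.7169148814664), np.float64(50.09478056517803), np.float64(90.94850340047884)] [np.float64(-2.3345806377655243), np.float64(-91.01373077779968), np.float64(176.78447787866548), np.float64(89.03947727556722)]
```

View pics/z1.png

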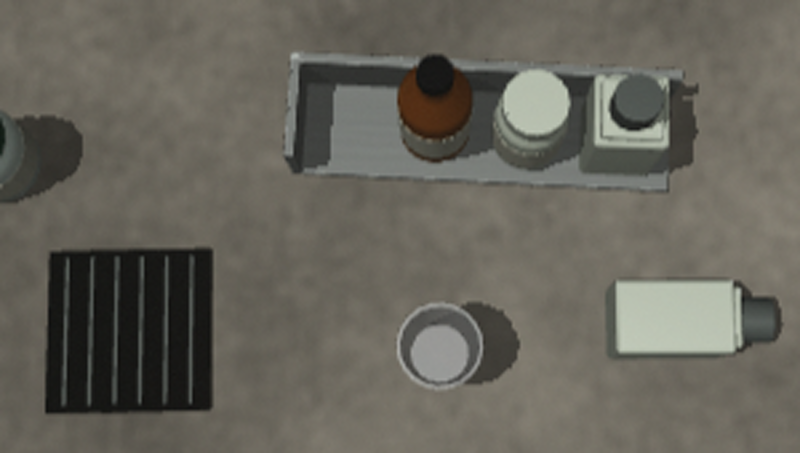

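View pics/z2.png

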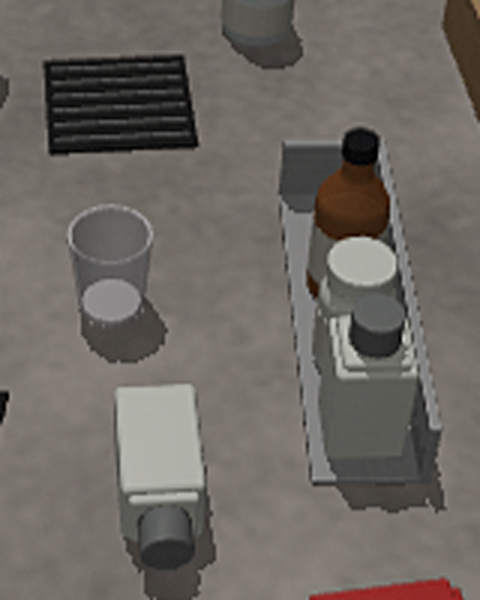

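```bash
python3 - <<'E'
from h import *
a=load('top0.png');b=load('side0.png')
ta=a['image'][:,:,::-1];sb=b['image'][:,:,::-1]
def z(im,u0,v0,w,h,s,fn):
    o=cv2.convertScaleAbs(cv2.resize(im[v0:v0+h,u0:u0+w],(w*s,h*s),interpolation=cv2.INTER_NEAREST),alpha=1.5)
    for u in range(u0,u0+w,10): cv2.putText(o,str(u),((u-u0)*s,9),0,.35,(0,255,255),1); cv2.line(o,((u-u0)*s,10),((u-u0)*s,16),(0,255,255),1)
    for v in range(v0,v0+h,10): cv2.putText(o,str(v),(0,(v-v0)*s+4),0,.35,(0,255,255),1)
    cv2.imwrite('pics/'+fn,o)
z(ta,255,150,80,70,8,'z3.png'); z(ta,340,150,80,70,8,'z3b.png'); z(ta,380,235,80,50,9,'z4.png'); z(sb,350,180,80,75,8,'z5.png')
E
```

```text
(no output)
```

View pics/z3.png

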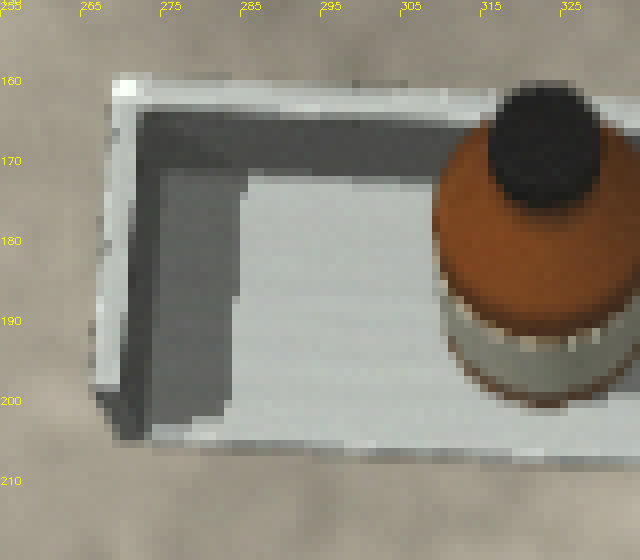

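View pics/z3b.png

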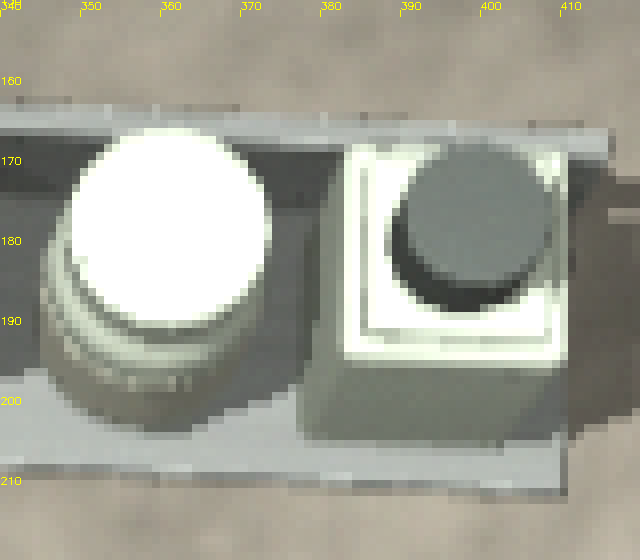

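View pics/z4.png

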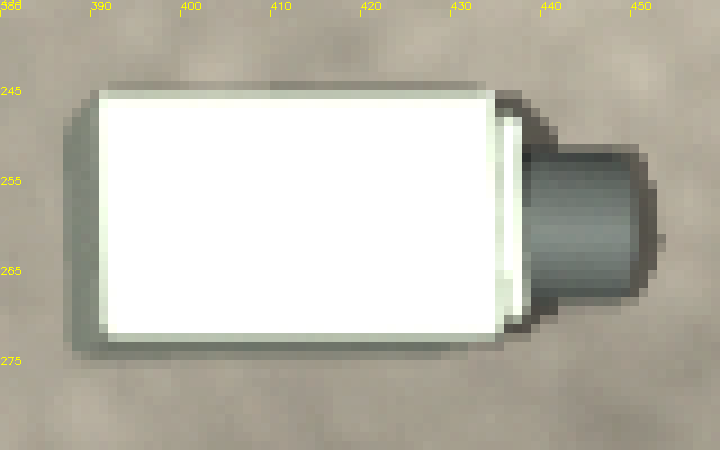

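View pics/z5.png

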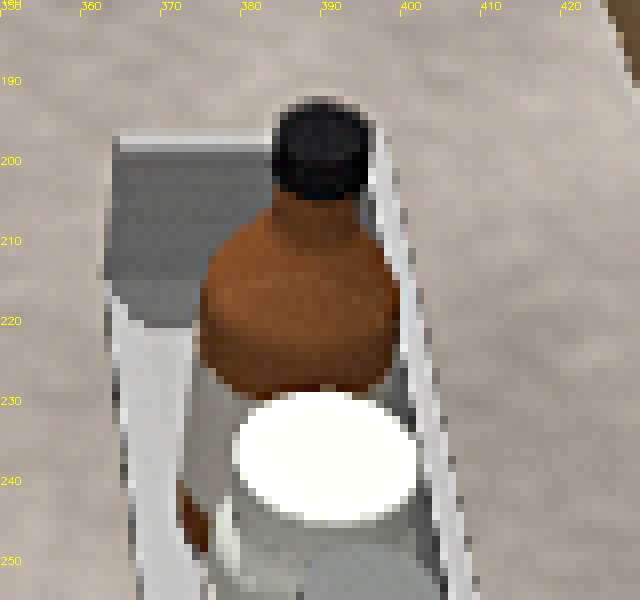

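```bash
python3 - <<'E'
from h import *
a=load('top0.png');b=load('side0.png')
def seg(p,q):d=q-p;return np.linalg.norm(d).round(1),np.degrees(np.arctan2(d[1],d[0])).round(2)
R={k:cast(a,*v,60) for k,v in dict(of=(268.2,159.5),inr=(271.5,163.2),eo=(266.1,198.2),ei=(269.5,198.2),lo=(415.5,165.5),li=(415.5,168.6)).items()}
for k,v in R.items():print(k,v.round(1))
print('endo',seg(R['eo'],R['of']),'endi',seg(R['ei'],R['inr']),'longo',seg(R['lo'],R['of']),'longi',seg(R['li'],R['inr']))
# side view: end rail top inner/outer left (front) corner ; px
for uv in [(350+120/8-.5,180+135/8-.5),(350+120/8-.5,180+150/8-.5)]: print('side end',cast(b,*uv,60).round(1))
B=[cast(a,*p,56) for p in [(390.5,244.5),(434.2,244.5),(434.8,272.5),(390.8,272.5)]]
print('B',np.round(B,1).tolist(),np.mean(B,0).round(1),[seg(B[i],B[(i+1)%4]) for i in range(4)])
for uv in [(451,259.7)]: print('capend',cast(a,*uv,28).round(1))
# mat
print('M',[cast(a,*p,4).round(1).tolist() for p in [(178,233.5),(239.5,233),(239.2,293.8),(177,293.8)]])
# bottle in side zoom z2 (x3 from 270,150)
S=[(270+x/3-.5,150+y/3-.5) for x,y in [(116,387),(190,385),(203,490),(122,490)]]
S=[cast(b,*p,56) for p in S]; print('Bside',np.round(S,1).tolist(),np.mean(S,0).round(1),[seg(S[i],S[(i+1)%4]) for i in range(4)])
M=[(270+x/3-.5,150+y/3-.5) for x,y in [(43,60),(184,55),(197,146),(51,153)]]
M=[cast(b,*p,4) for p in M]; print('Mside',np.round(M,1).tolist(),np.mean(M,0).round(1))
# beaker: top rim ellipse centre in top view at z=75
u,v=160+440/2.667,140+346/2.667; print('beaker',cast(a,u,v,75).round(1)); 
u,v=270+111/3,150+235/3;print('beaker side',cast(b,u,v,75).round(1))
# amber: bottom centre
print('amber cap',cast(a,255+545/8,150+145/8,150).round(1)); print('salt',cast(a,146,190,90).round(1))
E
```

```text
of [695.4  98.4  60. ]
inr [687.3  91.6  60. ]
eo [613.5 102.7  60. ]
ei [613.3  95.7  60. ]
lo [ 676.3 -203.7   60. ]
li [ 669.7 -203.4   60. ]
endo (np.float64(82.0), np.float64(-2.96)) endi (np.float64(74.1), np.float64(-3.19)) longo (np.float64(302.8), np.float64(86.37)) longi (np.float64(295.5), np.float64(86.58))
side end [612.7 102.6  60. ]
side end [611.7  95.5  60. ]
B [[514.4, -146.6, 56.0], [512.8, -233.8, 56.0], [456.8, -231.9, 56.0], [458.2, -145.0, 56.0]] [ 485.5 -189.3   56. ] [(np.float64(87.2), np.float64(-91.02)), (np.float64(56.1), np.float64(178.05)), (np.float64(87.0), np.float64(89.04)), (np.float64(56.2), np.float64(-1.72))]
capend [ 484.7 -273.5   28. ]
M [[553.7, 299.1, 4.0], [552.4, 166.7, 4.0], [423.0, 166.0, 4.0], [425.1, 297.2, 4.0]]
Bside [[458.3, -145.8, 56.0], [509.4, -147.9, 56.0], [508.6, -237.5, 56.0], [456.3, -233.3, 56.0]] [ 483.2 -191.1   56. ] [(np.float64(51.1), np.float64(-2.44)), (np.float64(89.6), np.float64(-90.46)), (np.float64(52.5), np.float64(175.44)), (np.float64(87.6), np.float64(88.71))]
Mside [[420.0, 299.7, 4.0], [550.9, 298.1, 4.0], [549.2, 166.9, 4.0], [422.7, 166.9, 4.0]] [485.7 232.9   4. ]
beaker [464.2 -14.3  75. ]
beaker side [464.6 -15.4  75. ]
amber cap [645.3 -13.9 150. ]
salt [627.1 337.3  90. ]
```

The two views agree to about 2 mm:

| Item | Measured position |
|---|---|
| Bottle axis centre | ≈ (485, −190.5) |
| Mat centre | ≈ (487, 233) |
| Rack inner corner | ≈ (687, 91.6), yaw ≈ −3.4° |

My plan is to grasp the lying bottle with the tool tilted 30° towards the cap side. I then lift it, turn it 90° about the jaw axis and stand it on the mat. After releasing it I regrasp from straight above with the jaws along rack x and push it into the corner.

```bash
cat >> h.py <<'E'
from scipy.spatial.transform import Rotation as Ro
def rot(psi,beta):
    # y_t along world x turned by psi deg; z_t tilted beta deg (beta>0: points to +y, beta<0: to -y)
    b=np.radians(beta);c,s=np.cos(b),np.sin(b)
    M=np.array([[0,1,0],[c,0,s],[s,0,-c]],float)
    return Ro.from_euler('z',psi,degrees=True).as_matrix()@M
def delta(G,M,d=54,note=''):
    o=get_obs();R=np.array(o['eef_rot']);p=np.array(o['eef_pos'])
    T=np.array(G)-d*M[:,2]
    print(note,'dp cm',(R.T@(T-p)/10).round(2).tolist(),'dr',Ro.from_matrix(R.T@M).as_rotvec().round(3).tolist(),'TCP',T.round(1).tolist())
def st():
    o=get_obs();R=np.array(o['eef_rot']);p=np.array(o['eef_pos'])
    print('t',round(float(o['t']),2),'q',np.round(o['q'],2).tolist(),'p',p.round(1).tolist(),'G',(p+54*R[:,2]).round(1).tolist(),'z',R[:,2].round(3).tolist(),'y',R[:,1].round(3).tolist(),'F',np.round(o['wrist_force'],1).tolist(),'gap',round(float(o['finger_gap']),3))
E
python3 -c "
from h import *
delta([485,-195.5,152],rot(-1.5,30))"
```

```text
dp cm [-53.28, -55.95, 10.52] dr [-0.299, 0.466, 1.111] TCP [484.3, -222.5, 198.8]
```

Call:
move_arm(steps=[{"dp": [-13,-14,0],"dr": [0,0,0.3],"grip": 0},{"dp": [-27,-28,0],"dr": [0,0,0.6],"grip": 0},{"dp": [-40,-42,3],"dr": [-0.1,0.2,0.9],"grip": 0},{"dp": [-53.3,-56,10.5],"dr": [-0.299,0.466,1.111],"grip": 0},{"dp": [-53.3,-56,10.5],"dr": [-0.299,0.466,1.111],"grip": 0},{"dp": [-53.3,-56,10.5],"dr": [-0.299,0.466,1.111],"grip": 0},{"dp": [-53.3,-56,10.5],"dr": [-0.299,0.466,1.111],"grip": 0},{"dp": [-53.3,-56,10.5],"dr": [-0.299,0.466,1.111],"grip": 0},{"dp": [-53.3,-56,10.5],"dr": [-0.299,0.466,1.111],"grip": 0},{"dp": [-53.3,-56,10.5],"dr": [-0.299,0.466,1.111],"grip": 0},{"dp": [-53.3,-56,10.5],"dr": [-0.299,0.466,1.111],"grip": 0},{"dp": [-53.3,-56,10.5],"dr": [-0.299,0.466,1.111],"grip": 0}])

```text
t: 1.6
eef_pos: [472.1, -183.9, 205.5]
eef_rot: [[0.024, 1.0, 0.014], [0.865, -0.027, 0.501], [0.501, 0.0, -0.865]]
wrist_force: [0.4, 1.1, 0.3]
finger_gap: 1.001
```

```bash
python3 -c "
from h import *
st();delta([485,-195.5,152],rot(-1.5,30))"
```

```text
t 1.6 q [-0.74, 0.38, 1.71, 0.4, 1.42, -0.84] p [472.1, -183.9, 205.5] G [472.9, -156.8, 158.8] z [0.014, 0.501, -0.865] y [1.0, -0.027, 0.0] F [0.4, 1.1, 0.3] gap 1.001
 dp cm [-3.65, 1.32, -1.34] dr [0.001, -0.002, -0.001] TCP [484.3, -222.5, 198.8]
```

Call:
move_arm(steps=[{"dp": [-3.65,1.3,-1.35],"dr": [0,0,0],"grip": 0},{"dp": [-3.65,1.3,-1.35],"dr": [0,0,0],"grip": 0},{"dp": [-3.65,1.3,-1.35],"dr": [0,0,0],"grip": 0}])

```text
t: 1.98
eef_pos: [483.3, -219.7, 199.2]
eef_rot: [[0.023, 1.0, 0.013], [0.864, -0.027, 0.502], [0.503, -0.001, -0.865]]
wrist_force: [1.0, -0.1, -0.6]
finger_gap: 0.998
```

```bash
python3 -c "
from h import *
st();delta([485,-195.5,32],rot(-1.5,30)); shot('top','t1.png');shot('side','s1.png')"
```

```text
t 1.98 q [-0.77, 0.43, 1.65, 0.38, 1.45, -0.86] p [483.3, -219.7, 199.2] G [484.0, -192.6, 152.6] z [0.013, 0.502, -0.865] y [1.0, -0.027, -0.001] F [1.0, -0.1, -0.6] gap 0.998
 dp cm [-6.29, 0.11, 10.28] dr [-0.0, -0.003, -0.001] TCP [484.3, -222.5, 78.8]
```

View pics/s1.png

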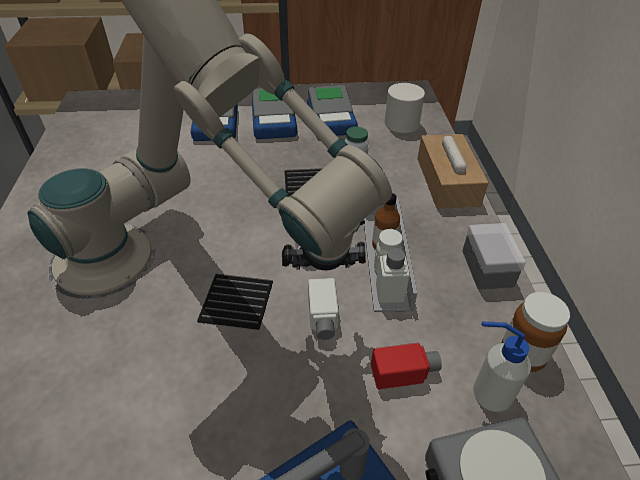

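View pics/t1.png

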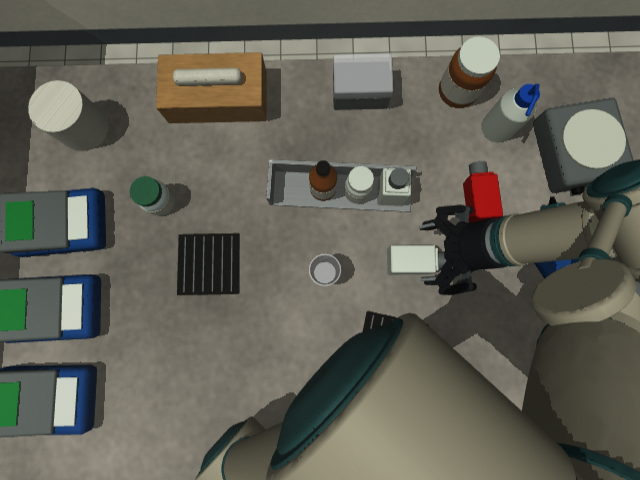

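The side view shows the gripper above the bottle at (325,255), and the top view shows the open fingers at (450,210) and (455,285), on either side of the body. I'll descend from here.

Call:
move_arm(steps=[{"dp": [-2,0.1,3],"dr": [0,0,0],"grip": 0},{"dp": [-4,0.1,6.5],"dr": [0,0,0],"grip": 0},{"dp": [-5.5,0.1,9],"dr": [0,0,0],"grip": 0},{"dp": [-6.3,0.1,10.3],"dr": [0,0,0],"grip": 0},{"dp": [-6.3,0.1,10.3],"dr": [0,0,0],"grip": 0},{"dp": [-6.3,0.1,10.3],"dr": [0,0,0],"grip": 0}])

```text
t: 2.82
eef_pos: [485.4, -223.4, 80.0]
eef_rot: [[0.022, 1.0, 0.015], [0.866, -0.026, 0.5], [0.5, 0.002, -0.866]]
wrist_force: [0.5, 0.3, 0.2]
finger_gap: 0.996
```

```bash
python3 -c "
from h import *
st();delta([485,-195.5,32],rot(-1.5,30)); shot('top','t2.png');shot('side','s2.png')"
```

```text
t 2.83 q [-0.77, 0.57, 1.76, 0.41, 1.21, -0.97] p [485.4, -223.4, 80.0] G [486.2, -196.4, 33.2] z [0.015, 0.5, -0.866] y [1.0, -0.026, 0.002] F [0.5, 0.3, 0.2] gap 0.996
 dp cm [0.02, -0.11, 0.15] dr [0.002, -0.0, 0.001] TCP [484.3, -222.5, 78.8]
```

View pics/s2.png

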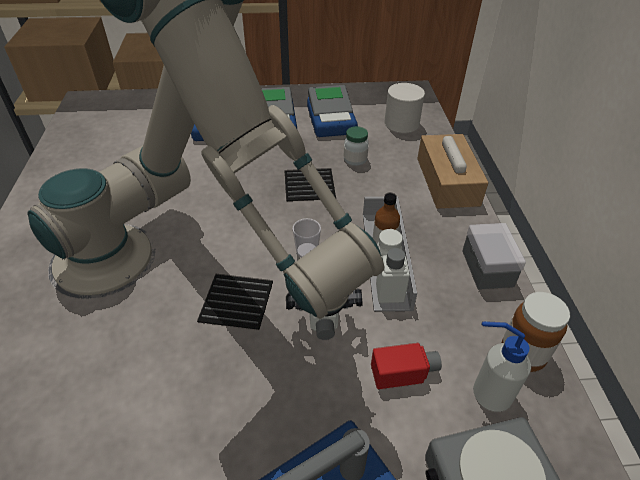

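View pics/t2.png

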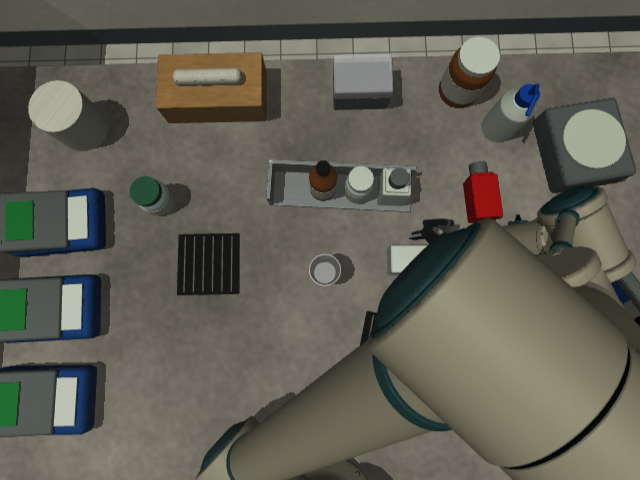

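The gripper is around the body, with the cap visible just ahead of it at (325,325) in the side view. The wrist force is zero, so I'll close.

Call:
move_arm(steps=[{"dp": [0,-0.1,0.1],"dr": [0,0,0],"grip": 255},{"dp": [0,-0.1,0.1],"dr": [0,0,0],"grip": 255},{"dp": [0,-0.1,0.1],"dr": [0,0,0],"grip": 255},{"dp": [0,-0.1,0.1],"dr": [0,0,0],"grip": 255},{"dp": [0,-0.1,0.1],"dr": [0,0,0],"grip": 255},{"dp": [0,-0.1,0.1],"dr": [0,0,0],"grip": 255},{"dp": [0,-0.1,0.1],"dr": [0,0,0],"grip": 255}], force=60)

```text
t: 3.8
eef_pos: [484.3, -223.2, 78.7]
eef_rot: [[0.022, 1.0, 0.015], [0.865, -0.027, 0.501], [0.501, 0.002, -0.866]]
wrist_force: [-0.9, -1.4, 5.0]
finger_gap: 0.653
```

```bash
python3 -c "
from h import *
st();delta([485,-195.5,232],rot(-1.5,30))"
```

```text
t 3.8 q [-0.77, 0.57, 1.77, 0.41, 1.21, -0.97] p [484.3, -223.2, 78.7] G [485.2, -196.2, 32.0] z [0.015, 0.501, -0.866] y [1.0, -0.027, 0.002] F [-0.9, -1.4, 5.0] gap 0.653
 dp cm [10.08, 0.03, -17.28] dr [0.002, -0.001, 0.0] TCP [484.3, -222.5, 278.8]
```

Gap 0.653 × 85 ≈ 55.5 mm, which matches the 56 mm body. I'll lift straight up 180 mm.

Call:
move_arm(steps=[{"dp": [1.5,0,-2.6],"dr": [0,0,0],"grip": 255},{"dp": [3,0,-5.2],"dr": [0,0,0],"grip": 255},{"dp": [5,0,-8.7],"dr": [0,0,0],"grip": 255},{"dp": [7,0,-12.1],"dr": [0,0,0],"grip": 255},{"dp": [9,0,-15.6],"dr": [0,0,0],"grip": 255},{"dp": [9,0,-15.6],"dr": [0,0,0],"grip": 255},{"dp": [9,0,-15.6],"dr": [0,0,0],"grip": 255}])

```text
t: 4.68
eef_pos: [483.1, -222.9, 256.8]
eef_rot: [[0.024, 1.0, 0.012], [0.865, -0.026, 0.501], [0.501, -0.001, -0.865]]
wrist_force: [-0.5, -0.9, -2.8]
finger_gap: 0.649
```

```bash
python3 -c "
from h import *
st();delta([485,240,232],rot(-1.5,-60))"
```

```text
t 4.67 q [-0.77, 0.38, 1.57, 0.38, 1.57, -0.82] p [483.1, -222.9, 256.8] G [483.7, -195.8, 210.1] z [0.012, 0.501, -0.865] y [1.0, -0.026, -0.001] F [-0.5, -0.9, -2.8] gap 0.649
 dp cm [44.19, -1.03, 25.36] dr [-0.002, -1.572, 0.0] TCP [486.2, 286.7, 259.0]
```

The force reads about 3 N, the bottle's weight, so it's held. Now I'll swing over to the mat while turning −90° about the jaw axis.

Call:
move_arm(steps=[{"dp": [4.4,-0.1,2.5],"dr": [0,-0.15,0],"grip": 255},{"dp": [8.8,-0.2,5.1],"dr": [0,-0.3,0],"grip": 255},{"dp": [13.3,-0.3,7.6],"dr": [0,-0.45,0],"grip": 255},{"dp": [17.7,-0.4,10.1],"dr": [0,-0.6,0],"grip": 255},{"dp": [22.1,-0.5,12.7],"dr": [0,-0.75,0],"grip": 255},{"dp": [26.5,-0.6,15.2],"dr": [0,-0.9,0],"grip": 255},{"dp": [30.9,-0.7,17.8],"dr": [0,-1.05,0],"grip": 255},{"dp": [35.4,-0.8,20.3],"dr": [0,-1.2,0],"grip": 255},{"dp": [39.8,-0.9,22.8],"dr": [0,-1.4,0],"grip": 255},{"dp": [44.2,-1,25.4],"dr": [0,-1.571,0],"grip": 255},{"dp": [44.2,-1,25.4],"dr": [0,-1.571,0],"grip": 255},{"dp": [44.2,-1,25.4],"dr": [0,-1.571,0],"grip": 255}])

```text
t: 6.18
eef_pos: [486.9, 286.9, 257.5]
eef_rot: [[0.01, 1.0, -0.024], [0.499, -0.026, -0.866], [-0.867, -0.003, -0.499]]
wrist_force: [-0.5, -0.5, -1.0]
finger_gap: 0.646
```

```bash
python3 -c "
from h import *
st();delta([485,240,232],rot(-1.5,-60))"
```

```text
t 6.17 q [0.73, 0.64, 1.38, -0.72, 1.9, 0.81] p [486.9, 286.9, 257.5] G [485.7, 240.1, 230.6] z [-0.024, -0.866, -0.499] y [1.0, -0.026, -0.003] F [-0.5, -0.5, -1.0] gap 0.646
 dp cm [-0.14, -0.07, -0.06] dr [-0.001, 0.002, 0.003] TCP [486.2, 286.7, 259.0]
```

```bash
python3 -c "
from h import *
shot('top','t3.png');shot('side','s3.png')"
```

```text
(no output)
```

View pics/s3.png

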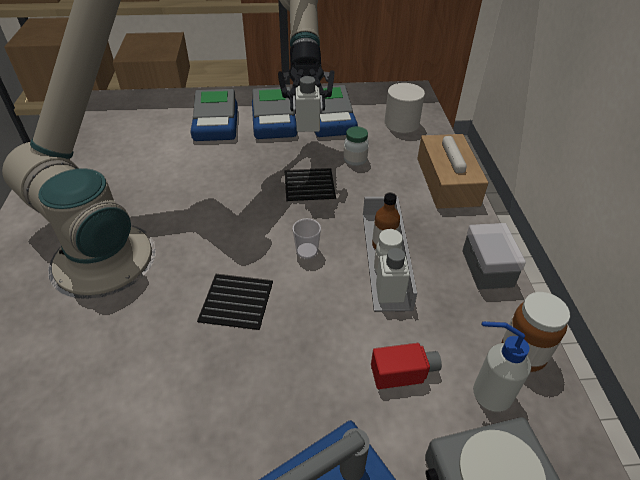

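View pics/t3.png

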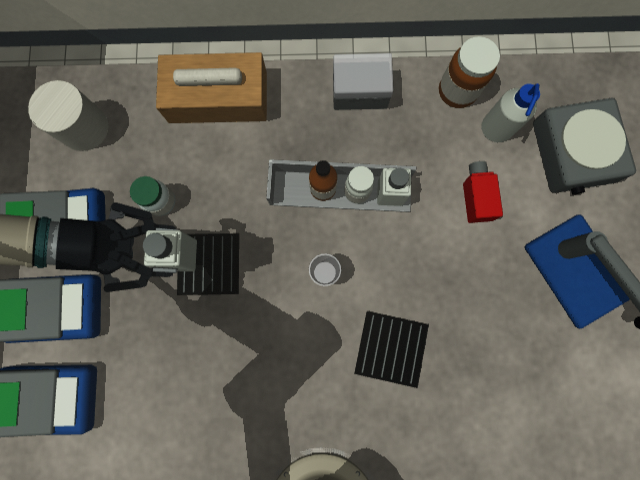

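The bottle now hangs upright over the mat. In the side picture its cap is at (307,85), and in the top picture the body is next to the mat at (165,248), as perspective would put it. I'll lower 168 mm first, then finish by force.

Call:
move_arm(steps=[{"dp": [3.5,0,2],"dr": [0,0,0],"grip": 255},{"dp": [7,0,4],"dr": [0,0,0],"grip": 255},{"dp": [10.5,0,6],"dr": [0,0,0],"grip": 255},{"dp": [13,0,7.5],"dr": [0,0,0],"grip": 255},{"dp": [14.5,0,8.35],"dr": [0,0,0],"grip": 255},{"dp": [14.5,0,8.35],"dr": [0,0,0],"grip": 255},{"dp": [14.5,0,8.35],"dr": [0,0,0],"grip": 255}])

```text
t: 7.15
eef_pos: [488.0, 287.0, 94.2]
eef_rot: [[0.016, 1.0, -0.022], [0.502, -0.027, -0.865], [-0.865, 0.003, -0.502]]
wrist_force: [1.0, 0.5, -2.0]
finger_gap: 0.647
```

```bash
python3 -c "
from h import *
st();shot('top','t4.png');c=shot('side','s4.png')
im=c['image'][:,:,::-1];cv2.imwrite('pics/s4z.png',cv2.resize(im[90:220,250:390],(700,600*130*700//(140*600) ),interpolation=cv2.INTER_CUBIC)[:600])"
```

```text
t 7.15 q [0.73, 0.81, 1.5, -0.68, 1.67, 1.01] p [488.0, 287.0, 94.2] G [486.8, 240.3, 67.1] z [-0.022, -0.865, -0.502] y [1.0, -0.027, 0.003] F [1.0, 0.5, -2.0] gap 0.647
```

View pics/s4z.png

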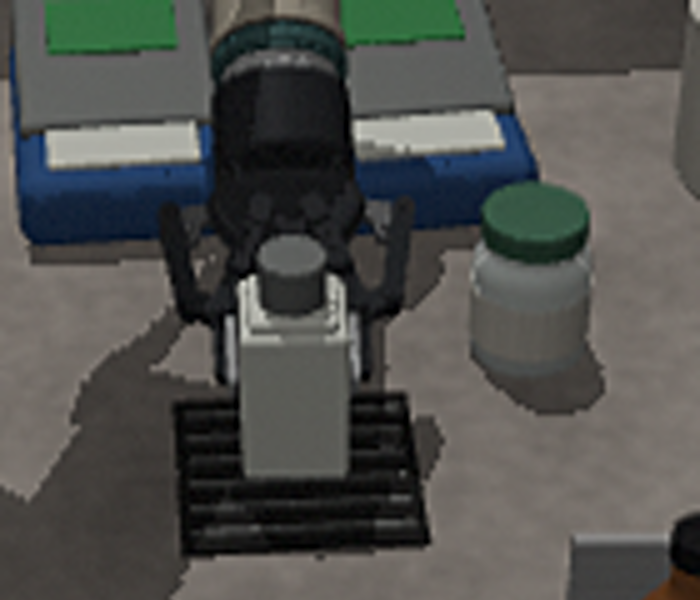

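View pics/t4.png

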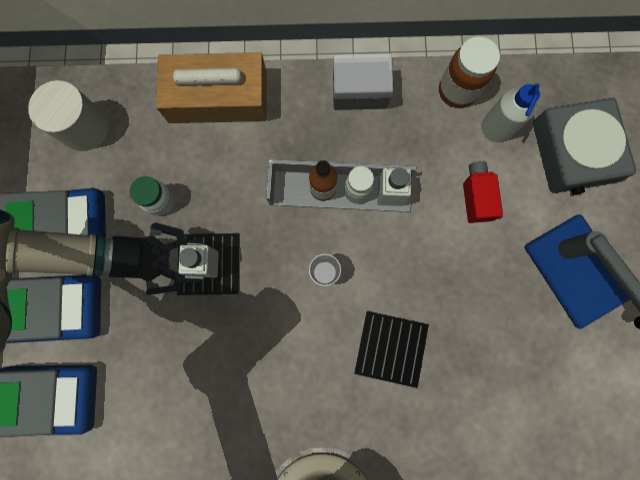

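The bottle hangs upright just over the mat. Its base is at (295,475) in the zoom, with about 13 mm still to go. I'll lower it in small force-checked moves.

Call:
move_arm(steps=[{"dp": [0.4,0,0.25],"dr": [0,0,0],"grip": 255},{"dp": [0.8,0,0.45],"dr": [0,0,0],"grip": 255},{"dp": [0.85,0,0.5],"dr": [0,0,0],"grip": 255},{"dp": [0.85,0,0.5],"dr": [0,0,0],"grip": 255}])

```text
t: 7.75
eef_pos: [487.4, 287.1, 82.5]
eef_rot: [[0.014, 1.0, -0.023], [0.5, -0.026, -0.865], [-0.866, 0.0, -0.501]]
wrist_force: [-0.1, -0.4, -1.6]
finger_gap: 0.65
```

Call:
move_arm(steps=[{"dp": [0.09,0,0.05],"dr": [0,0,0],"grip": 255},{"dp": [0.17,0,0.1],"dr": [0,0,0],"grip": 255},{"dp": [0.17,0,0.1],"dr": [0,0,0],"grip": 255}])

```text
t: 8.12
eef_pos: [487.4, 287.2, 82.1]
eef_rot: [[0.015, 1.0, -0.022], [0.499, -0.027, -0.866], [-0.866, 0.002, -0.5]]
wrist_force: [-1.3, 2.0, 4.8]
finger_gap: 0.649
```

Contact at Gz ≈ 55 with +5 N, so the base is on the mat as expected. Opening the gripper.

Call:
move_arm(steps=[{"dp": [0,0,0],"dr": [0,0,0],"grip": 60},{"dp": [0,0,0],"dr": [0,0,0],"grip": 40},{"dp": [0,0,0],"dr": [0,0,0],"grip": 0},{"dp": [0,0,0],"dr": [0,0,0],"grip": 0},{"dp": [0,0,0],"dr": [0,0,0],"grip": 0},{"dp": [0,0,0],"dr": [0,0,0],"grip": 0},{"dp": [0,0,0],"dr": [0,0,0],"grip": 0}])

```text
t: 9.0
eef_pos: [487.4, 287.1, 80.7]
eef_rot: [[0.014, 1.0, -0.023], [0.501, -0.027, -0.865], [-0.865, 0.001, -0.501]]
wrist_force: [0.1, 0.8, -0.2]
finger_gap: 1.003
```

```bash
python3 -c "
from h import *
st();shot('top','t5.png');c=shot('side','s5.png')
im=c['image'][:,:,::-1];cv2.imwrite('pics/s5z.png',cv2.resize(im[110:220,260:380],(640,587),interpolation=cv2.INTER_CUBIC))"
```

```text
t 9.0 q [0.73, 0.83, 1.5, -0.68, 1.66, 1.02] p [487.4, 287.1, 80.7] G [486.2, 240.4, 53.6] z [-0.023, -0.865, -0.501] y [1.0, -0.027, 0.001] F [0.1, 0.8, -0.2] gap 1.003
```

View pics/s5z.png

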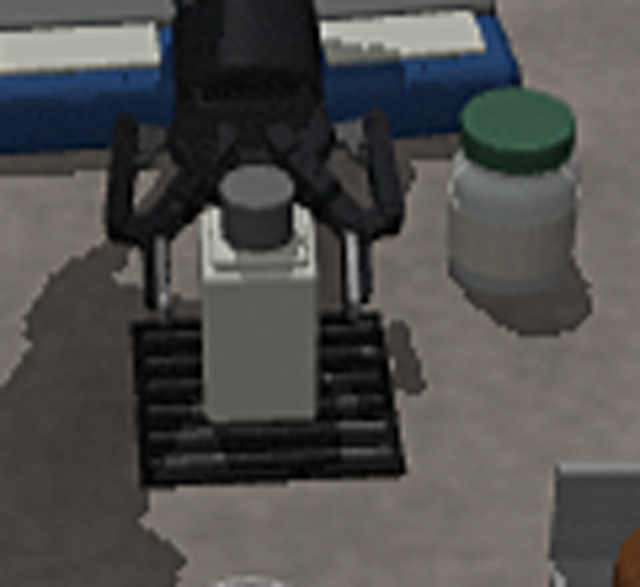

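The bottle stands free on the mat, with its base around (262,415) in the zoom and both fingers clear. I'll back out along the tool, then rise.

Call:
move_arm(steps=[{"dp": [0,0,-3],"dr": [0,0,0],"grip": 0},{"dp": [0,0,-6.5],"dr": [0,0,0],"grip": 0},{"dp": [0,0,-10],"dr": [0,0,0],"grip": 0},{"dp": [-3,0,-12],"dr": [0,0,0],"grip": 0},{"dp": [-9,0,-14],"dr": [0,0,0],"grip": 0},{"dp": [-15,0,-14],"dr": [0,0,0],"grip": 0},{"dp": [-15,0,-14],"dr": [0,0,0],"grip": 0},{"dp": [-15,0,-14],"dr": [0,0,0],"grip": 0}])

```text
t: 10.1
eef_pos: [488.3, 332.9, 280.4]
eef_rot: [[0.014, 1.0, -0.023], [0.502, -0.027, -0.865], [-0.865, 0.0, -0.502]]
wrist_force: [0.9, 0.2, -0.1]
finger_gap: 1.001
```

```bash
python3 -c "
from h import *
st();delta([487,330,230],rot(-2,0));a=shot('top','t6.png');c=shot('side','s6.png')
def z(im,u0,v0,w,h,s,fn):
    o=cv2.convertScaleAbs(cv2.resize(im[v0:v0+h,u0:u0+w],(w*s,h*s),interpolation=cv2.INTER_NEAREST),alpha=1.4)
    for u in range(u0,u0+w,10): cv2.putText(o,str(u),((u-u0)*s,9),0,.35,(0,255,255),1); cv2.line(o,((u-u0)*s,10),((u-u0)*s,16),(0,255,255),1)
    for v in range(v0,v0+h,10): cv2.putText(o,str(v),(0,(v-v0)*s+4),0,.35,(0,255,255),1)
    cv2.imwrite('pics/'+fn,o)
z(a['image'][:,:,::-1],165,220,85,80,7,'z6.png');z(c['image'][:,:,::-1],270,130,80,75,8,'z6s.png')"
```

```text
t 10.1 q [0.78, 0.67, 1.26, -0.72, 1.99, 0.78] p [488.3, 332.9, 280.4] G [487.1, 286.3, 253.3] z [-0.023, -0.865, -0.502] y [1.0, -0.027, 0.0] F [0.9, 0.2, -0.1] gap 1.001
 dp cm [-0.47, -0.13, 0.08] dr [0.004, 1.045, 0.007] TCP [487.0, 330.0, 284.0]
```

View pics/z6.png

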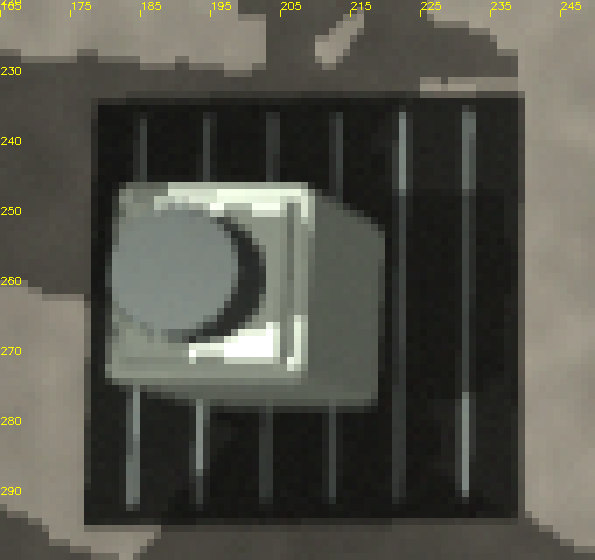

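View pics/z6s.png

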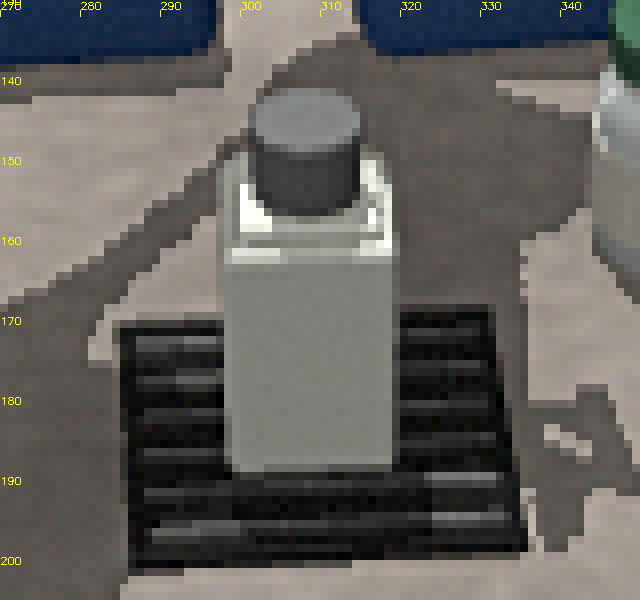

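View pics/t6.png

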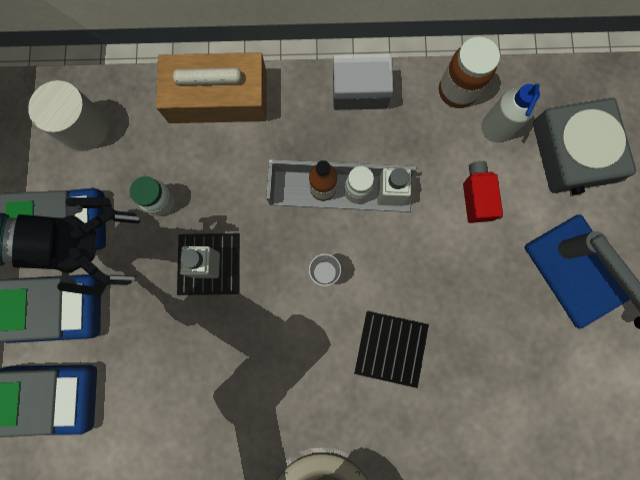

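```bash
python3 -c "
from h import *
a=load('t6.png');b=load('s6.png')
def seg(p,q):d=q-p;return np.linalg.norm(d).round(1),np.degrees(np.arctan2(d[1],d[0])).round(2)
print('cap',cast(a,189.2,258.4,126).round(1),cast(b,307.9,144.1,126).round(1))
P=[cast(a,*p,94) for p in [(181.6,245.6),(209.1,245.6),(207.4,274.2),(179.5,274.2)]]
print(np.round(P,1).tolist(),np.mean(P,0).round(1),[seg(P[i],P[(i+1)%4]) for i in range(4)])
Q=[cast(b,*p,4) for p in [(298.5,188.2),(318.5,188.2)]];print('base',np.round(Q,1).tolist(),seg(*Q))
"
```

```text
cap [485.  236.7 126. ] [483.9 238.4 126. ]
[[513.9, 261.8, 94.0], [513.0, 208.5, 94.0], [457.8, 210.6, 94.0], [458.7, 264.2, 94.0]] [485.8 236.3  94. ] [(np.float64(53.3), np.float64(-91.01)), (np.float64(55.2), np.float64(177.8)), (np.float64(53.6), np.float64(89.05)), (np.float64(55.3), np.float64(-2.47))]
base [[456.2, 214.8, 4.0], [509.2, 211.0, 4.0]] (np.float64(53.2), np.float64(-4.15))
```

The bottle is at (485.5, 236.8), yaw ≈ −1.6°, upright (the cap and base agree). I'll go above it with the tool vertical.

```bash
python3 -c "
from h import *
delta([485.5,236.8,230],rot(-1.6,0))"
```

```text
dp cm [-5.25, -0.02, 8.11] dr [-0.001, 1.047, 0.002] TCP [485.5, 236.8, 284.0]
```

Call:
move_arm(steps=[{"dp": [-3,0,1],"dr": [0,0.17,0],"grip": 0},{"dp": [-4,0,3],"dr": [0,0.34,0],"grip": 0},{"dp": [-5,0,5],"dr": [0,0.52,0],"grip": 0},{"dp": [-5.25,0,7],"dr": [0,0.7,0],"grip": 0},{"dp": [-5.25,0,8.1],"dr": [0,0.87,0],"grip": 0},{"dp": [-5.25,0,8.1],"dr": [0,1.047,0],"grip": 0},{"dp": [-5.25,0,8.1],"dr": [0,1.047,0],"grip": 0},{"dp": [-5.25,0,8.1],"dr": [0,1.047,0],"grip": 0},{"dp": [-5.25,0,8.1],"dr": [0,1.047,0],"grip": 0}])

```text
t: 11.32
eef_pos: [485.9, 237.9, 284.6]
eef_rot: [[0.024, 1.0, -0.001], [1.0, -0.024, -0.001], [-0.001, -0.001, -1.0]]
wrist_force: [-0.0, 0.5, 1.0]
finger_gap: 0.999
```

```bash
python3 -c "
from h import *
st();delta([485.5,236.8,85],rot(-1.6,0))"
```

```text
t 11.32 q [0.33, 0.24, 1.61, -0.0, 1.3, 0.35] p [485.9, 237.9, 284.6] G [485.9, 237.8, 230.6] z [-0.001, -0.001, -1.0] y [1.0, -0.024, -0.001] F [-0.0, 0.5, 1.0] gap 0.999
 dp cm [-0.1, -0.03, 14.56] dr [-0.001, 0.001, 0.003] TCP [485.5, 236.8, 139.0]
```

Call:
move_arm(steps=[{"dp": [-0.1,0,4],"dr": [0,0,0],"grip": 0},{"dp": [-0.1,0,8],"dr": [0,0,0],"grip": 0},{"dp": [-0.1,0,11],"dr": [0,0,0],"grip": 0},{"dp": [-0.1,0,13.5],"dr": [0,0,0],"grip": 0},{"dp": [-0.1,0,14.5],"dr": [0,0,0],"grip": 0},{"dp": [-0.1,0,14.5],"dr": [0,0,0],"grip": 0},{"dp": [-0.1,0,14.5],"dr": [0,0,0],"grip": 0}])

```text
t: 12.2
eef_pos: [486.7, 236.4, 141.4]
eef_rot: [[0.026, 1.0, 0.002], [1.0, -0.026, 0.001], [0.001, 0.002, -1.0]]
wrist_force: [0.7, 0.6, -0.5]
finger_gap: 0.999
```

```bash
python3 -c "
from h import *
st();a=shot('top','t7.png');c=shot('side','s7.png')
im=c['image'][:,:,::-1];cv2.imwrite('pics/s7z.png',cv2.resize(im[90:210,250:380],(650,600),interpolation=cv2.INTER_CUBIC))"
```

```text
t 12.2 q [0.32, 0.37, 1.82, 0.0, 0.96, 0.35] p [486.7, 236.4, 141.4] G [486.8, 236.4, 87.4] z [0.002, 0.001, -1.0] y [1.0, -0.026, 0.002] F [0.7, 0.6, -0.5] gap 0.999
```

View pics/s7z.png

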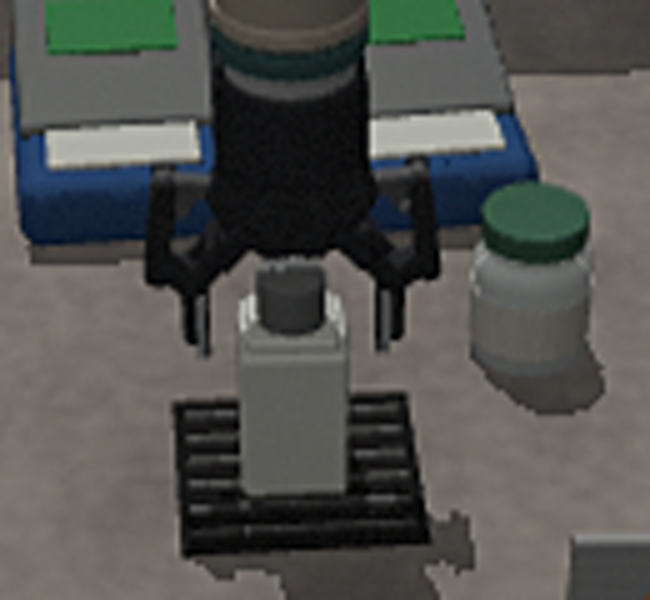

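The fingers sit on both sides of the cap and shoulder with the palm clear of the cap. I'll go 3 mm lower and close.

Call:
move_arm(steps=[{"dp": [0,-0.1,0.3],"dr": [0,0,0],"grip": 0},{"dp": [0,-0.1,0.3],"dr": [0,0,0],"grip": 100},{"dp": [0,-0.1,0.3],"dr": [0,0,0],"grip": 255},{"dp": [0,-0.1,0.3],"dr": [0,0,0],"grip": 255},{"dp": [0,-0.1,0.3],"dr": [0,0,0],"grip": 255},{"dp": [0,-0.1,0.3],"dr": [0,0,0],"grip": 255},{"dp": [0,-0.1,0.3],"dr": [0,0,0],"grip": 255}], force=50)

```text
t: 13.18
eef_pos: [485.4, 235.9, 137.9]
eef_rot: [[0.027, 1.0, 0.002], [1.0, -0.027, 0.001], [0.001, 0.002, -1.0]]
wrist_force: [1.3, -0.5, 5.2]
finger_gap: 0.643
```

```bash
python3 -c "
from h import *
st();a=shot('top','t8.png');c=shot('side','s8.png')
im=c['image'][:,:,::-1];cv2.imwrite('pics/s8z.png',cv2.resize(im[90:210,250:380],(650,600),interpolation=cv2.INTER_CUBIC))"
```

```text
t 13.18 q [0.32, 0.37, 1.82, 0.0, 0.95, 0.35] p [485.4, 235.9, 137.9] G [485.5, 235.9, 83.9] z [0.002, 0.001, -1.0] y [1.0, -0.027, 0.002] F [1.3, -0.5, 5.2] gap 0.643
```

View pics/s8z.png

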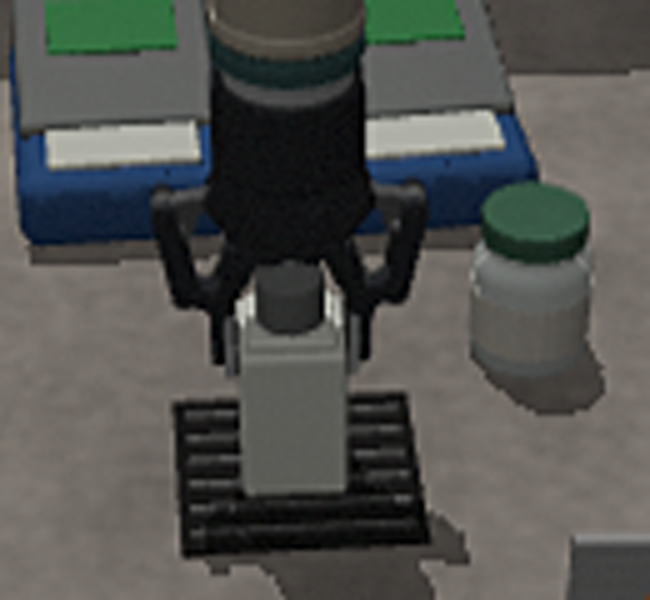

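The regrasp is good (gap 0.643). I'll lift, move over to the end place and yaw to the rack's −3.4°.

```bash
python3 -c "
from h import *
delta([649.3,58.9,190],rot(-3.4,0))"
```

```text
dp cm [-17.25, 16.87, -10.6] dr [0.002, -0.001, 0.033] TCP [649.3, 58.9, 244.0]
```

Call:
move_arm(steps=[{"dp": [0,0,-2.5],"dr": [0,0,0],"grip": 255},{"dp": [0,0,-6],"dr": [0,0,0],"grip": 255},{"dp": [0,0,-9.5],"dr": [0,0,0],"grip": 255},{"dp": [-3,3,-10.6],"dr": [0,0,0.01],"grip": 255},{"dp": [-6,6,-10.6],"dr": [0,0,0.02],"grip": 255},{"dp": [-9,9,-10.6],"dr": [0,0,0.033],"grip": 255},{"dp": [-12,12,-10.6],"dr": [0,0,0.033],"grip": 255},{"dp": [-15,14.7,-10.6],"dr": [0,0,0.033],"grip": 255},{"dp": [-17.25,16.9,-10.6],"dr": [0,0,0.033],"grip": 255},{"dp": [-17.25,16.9,-10.6],"dr": [0,0,0.033],"grip": 255},{"dp": [-17.25,16.9,-10.6],"dr": [0,0,0.033],"grip": 255},{"dp": [-17.25,16.9,-10.6],"dr": [0,0,0.033],"grip": 255}])

```text
t: 14.78
eef_pos: [648.4, 59.7, 243.0]
eef_rot: [[0.059, 0.998, -0.001], [0.998, -0.059, 0.001], [0.001, -0.001, -1.0]]
wrist_force: [0.0, -0.0, -2.2]
finger_gap: 0.646
```

```bash
python3 -c "
from h import *
st();delta([649.3,58.9,100],rot(-3.4,0));a=shot('top','t9.png');c=shot('side','s9.png')
im=c['image'][:,:,::-1];cv2.imwrite('pics/s9z.png',cv2.resize(im[100:260,330:460],(488,600),interpolation=cv2.INTER_CUBIC))"
```

```text
t 14.78 q [-0.02, 0.43, 1.43, 0.0, 1.29, 0.04] p [648.4, 59.7, 243.0] G [648.3, 59.8, 189.0] z [-0.001, 0.001, -1.0] y [0.998, -0.059, -0.001] F [0.0, -0.0, -2.2] gap 0.646
 dp cm [-0.09, 0.11, 8.9] dr [-0.001, -0.001, 0.001] TCP [649.3, 58.9, 154.0]
```

View pics/s9z.png

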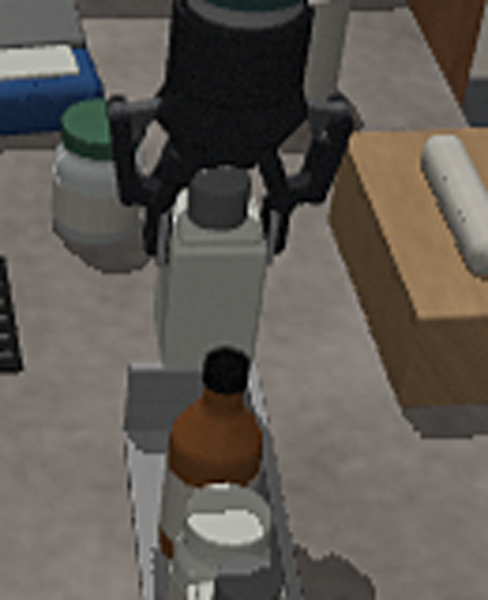

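View pics/t9.png

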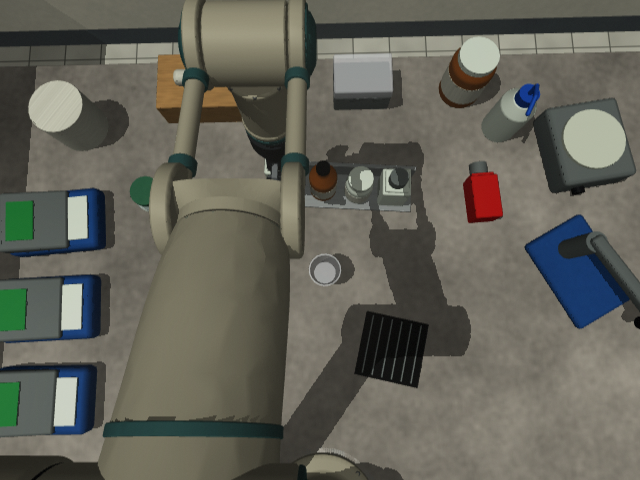

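The bottle hangs upright over the empty place, with its body at (210,300) in the zoom, behind the amber bottle. I'll lower it to about 14 mm above the floor.

Call:
move_arm(steps=[{"dp": [-0.1,0.1,2.5],"dr": [0,0,0],"grip": 255},{"dp": [-0.1,0.1,5],"dr": [0,0,0],"grip": 255},{"dp": [-0.1,0.1,7],"dr": [0,0,0],"grip": 255},{"dp": [-0.1,0.1,8.5],"dr": [0,0,0],"grip": 255},{"dp": [-0.1,0.1,8.9],"dr": [0,0,0],"grip": 255},{"dp": [-0.1,0.1,8.9],"dr": [0,0,0],"grip": 255},{"dp": [-0.1,0.1,8.9],"dr": [0,0,0],"grip": 255}])

```text
t: 15.75
eef_pos: [650.9, 57.9, 155.5]
eef_rot: [[0.06, 0.998, 0.003], [0.998, -0.06, 0.001], [0.001, 0.003, -1.0]]
wrist_force: [-0.3, -0.2, -2.1]
finger_gap: 0.645
```

```bash
python3 -c "
from h import *
st();a=shot('top','t10.png');c=shot('side','s10.png')
im=c['image'][:,:,::-1];cv2.imwrite('pics/s10z.png',cv2.resize(im[120:260,330:450],(514,600),interpolation=cv2.INTER_CUBIC))
im=a['image'][:,:,::-1];cv2.imwrite('pics/t10z.png',cv2.resize(im[120:240,230:390],(800,600),interpolation=cv2.INTER_CUBIC))"
```

```text
t 15.75 q [-0.02, 0.5, 1.54, 0.0, 1.1, 0.04] p [650.9, 57.9, 155.5] G [651.0, 57.9, 101.5] z [0.003, 0.001, -1.0] y [0.998, -0.06, 0.003] F [-0.3, -0.2, -2.1] gap 0.645
```

View pics/s10z.png

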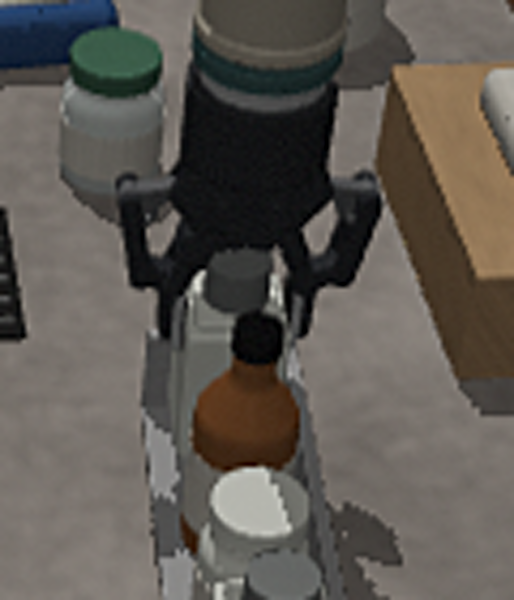

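View pics/t10z.png

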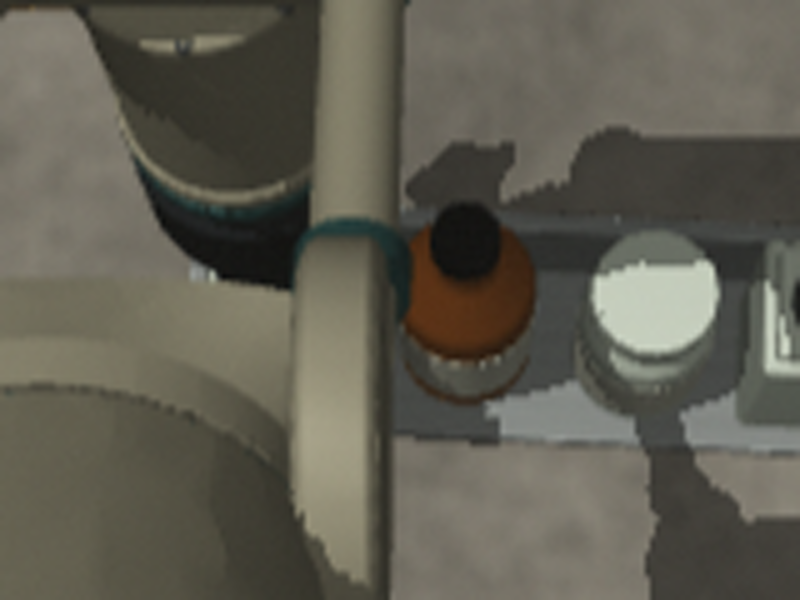

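The amber bottle is untouched and the held bottle is inside the place (no side forces). I'll lower it to the floor.

Call:
move_arm(steps=[{"dp": [0,0,0.6],"dr": [0,0,0],"grip": 255},{"dp": [0,0,1.1],"dr": [0,0,0],"grip": 255},{"dp": [0,0,1.3],"dr": [0,0,0],"grip": 255},{"dp": [0,0,1.3],"dr": [0,0,0],"grip": 255}])

```text
t: 16.35
eef_pos: [650.2, 57.8, 141.0]
eef_rot: [[0.06, 0.998, 0.0], [0.998, -0.06, 0.001], [0.001, -0.0, -1.0]]
wrist_force: [0.8, -0.2, -1.2]
finger_gap: 0.642
```

Call:
move_arm(steps=[{"dp": [0,0,0.1],"dr": [0,0,0],"grip": 255},{"dp": [0,0,0.2],"dr": [0,0,0],"grip": 255},{"dp": [0,0,0.2],"dr": [0,0,0],"grip": 255}])

```text
t: 16.73
eef_pos: [650.4, 57.9, 139.9]
eef_rot: [[0.06, 0.998, 0.001], [0.998, -0.06, 0.001], [0.001, 0.001, -1.0]]
wrist_force: [-1.0, 0.4, 0.3]
finger_gap: 0.644
```

Call:
move_arm(steps=[{"dp": [0.2,0.2,0],"dr": [0,0,0],"grip": 255},{"dp": [0.4,0.4,0],"dr": [0,0,0],"grip": 255},{"dp": [0.5,0.5,0],"dr": [0,0,0],"grip": 255},{"dp": [0.5,0.5,0],"dr": [0,0,0],"grip": 255}])

```text
t: 17.23
eef_pos: [655.5, 62.4, 139.8]
eef_rot: [[0.059, 0.998, 0.0], [0.998, -0.059, 0.0], [0.0, 0.0, -1.0]]
wrist_force: [-2.4, -1.8, 5.0]
finger_gap: 0.643
```

Call:
move_arm(steps=[{"dp": [0.1,0,0],"dr": [0,0,0],"grip": 255},{"dp": [0.2,0,0],"dr": [0,0,0],"grip": 255},{"dp": [0.2,0,0],"dr": [0,0,0],"grip": 255}])

```text
t: 17.6
eef_pos: [655.9, 63.5, 139.9]
eef_rot: [[0.059, 0.998, 0.001], [0.998, -0.059, -0.001], [-0.001, 0.001, -1.0]]
wrist_force: [-2.7, -5.8, 5.2]
finger_gap: 0.643
```

Call:
move_arm(steps=[{"dp": [0,0.1,0],"dr": [0,0,0],"grip": 255},{"dp": [0,0.2,0],"dr": [0,0,0],"grip": 255},{"dp": [0,0.2,0],"dr": [0,0,0],"grip": 255}])

```text
t: 17.98
eef_pos: [656.5, 63.5, 139.8]
eef_rot: [[0.059, 0.998, -0.002], [0.998, -0.059, -0.001], [-0.001, -0.002, -1.0]]
wrist_force: [-5.2, -4.5, 7.0]
finger_gap: 0.642
```

Call:
move_arm(steps=[{"dp": [0.1,0,0],"dr": [0,0,0],"grip": 255},{"dp": [0.2,0,0],"dr": [0,0,0],"grip": 255},{"dp": [0.2,0,0],"dr": [0,0,0],"grip": 255}])

```text
t: 18.35
eef_pos: [656.5, 63.8, 139.8]
eef_rot: [[0.059, 0.998, -0.003], [0.998, -0.059, -0.004], [-0.004, -0.003, -1.0]]
wrist_force: [-5.8, -9.4, 8.6]
finger_gap: 0.647
```

Call:
move_arm(steps=[{"dp": [0,0.1,0],"dr": [0,0,0],"grip": 255},{"dp": [0,0.2,0],"dr": [0,0,0],"grip": 255},{"dp": [0,0.2,0],"dr": [0,0,0],"grip": 255}])

```text
t: 18.73
eef_pos: [657.0, 63.7, 139.8]
eef_rot: [[0.059, 0.998, -0.006], [0.998, -0.059, -0.004], [-0.004, -0.006, -1.0]]
wrist_force: [-8.6, -9.3, 10.8]
finger_gap: 0.648
```

Both rails are now felt: the forces climb (≈9 N each) while the motion has stopped, at about (657, 63.8). That agrees with the corner estimate. I'll relax slightly, open and look.

Call:
move_arm(steps=[{"dp": [-0.2,-0.2,-0.1],"dr": [0,0,0],"grip": 255},{"dp": [-0.2,-0.2,-0.1],"dr": [0,0,0],"grip": 255}])

```text
t: 18.98
eef_pos: [656.7, 63.4, 139.9]
eef_rot: [[0.06, 0.998, -0.002], [0.998, -0.06, -0.001], [-0.001, -0.002, -1.0]]
wrist_force: [-4.5, -5.3, 1.5]
finger_gap: 0.648
```

Call:
move_arm(steps=[{"dp": [0,0,0],"dr": [0,0,0],"grip": 70},{"dp": [0,0,0],"dr": [0,0,0],"grip": 50},{"dp": [0,0,0],"dr": [0,0,0],"grip": 20},{"dp": [0,0,0],"dr": [0,0,0],"grip": 0},{"dp": [0,0,0],"dr": [0,0,0],"grip": 0},{"dp": [0,0,0],"dr": [0,0,0],"grip": 0}])

```text
t: 19.73
eef_pos: [657.8, 64.5, 140.5]
eef_rot: [[0.06, 0.998, 0.001], [0.998, -0.06, 0.001], [0.001, 0.001, -1.0]]
wrist_force: [-0.4, -0.1, 0.1]
finger_gap: 0.996
```

Call:
move_arm(steps=[{"dp": [0,0,-2],"dr": [0,0,0],"grip": 0},{"dp": [0,0,-5],"dr": [0,0,0],"grip": 0},{"dp": [0,0,-10],"dr": [0,0,0],"grip": 0},{"dp": [-5,-5,-14],"dr": [0,0,0],"grip": 0},{"dp": [-5,-11,-14],"dr": [0,0,0],"grip": 0},{"dp": [-5,-17,-14],"dr": [0,0,0],"grip": 0},{"dp": [-5,-23,-14],"dr": [0,0,0],"grip": 0},{"dp": [-5,-28,-14],"dr": [0,0,0],"grip": 0},{"dp": [-5,-28,-14],"dr": [0,0,0],"grip": 0}])

```text
t: 20.85
eef_pos: [370.6, 31.6, 280.1]
eef_rot: [[0.059, 0.998, -0.001], [0.998, -0.059, 0.001], [0.001, -0.001, -1.0]]
wrist_force: [1.1, -0.6, -0.3]
finger_gap: 0.999
```

```bash
cat >> h.py <<'E'
def z(im,u0,v0,w,h,s,fn):
    o=cv2.convertScaleAbs(cv2.resize(im[v0:v0+h,u0:u0+w,::-1],(w*s,h*s),interpolation=cv2.INTER_NEAREST),alpha=1.4)
    for u in range(u0,u0+w,10): cv2.putText(o,str(u),((u-u0)*s,9),0,.35,(0,255,255),1); cv2.line(o,((u-u0)*s,10),((u-u0)*s,16),(0,255,255),1)
    for v in range(v0,v0+h,10): cv2.putText(o,str(v),(0,(v-v0)*s+4),0,.35,(0,255,255),1)
    cv2.imwrite('pics/'+fn,o)
E
python3 -c "
from h import *
st();a=shot('top','t11.png');c=shot('side','s11.png')
z(a['image'],255,145,90,75,8,'t11z.png');z(c['image'],345,155,75,75,8,'s11z.png')"
```

```text
t 20.85 q [-0.1, -0.02, 1.92, 0.0, 1.24, -0.04] p [370.6, 31.6, 280.1] G [370.5, 31.7, 226.1] z [-0.001, 0.001, -1.0] y [0.998, -0.059, -0.001] F [1.1, -0.6, -0.3] gap 0.999
```

View pics/t11z.png

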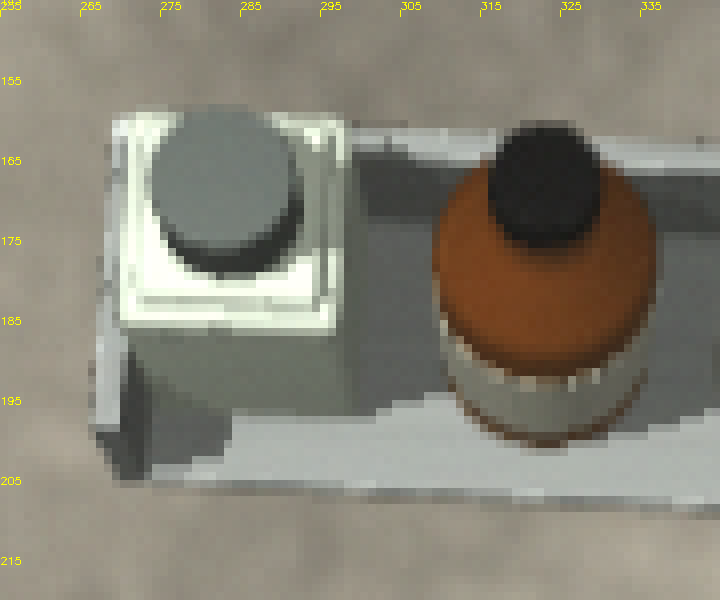

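View pics/s11z.png

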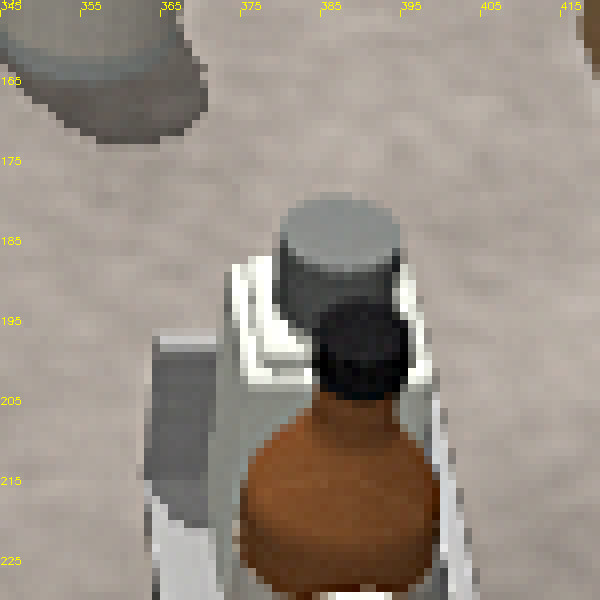

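View pics/t11.png

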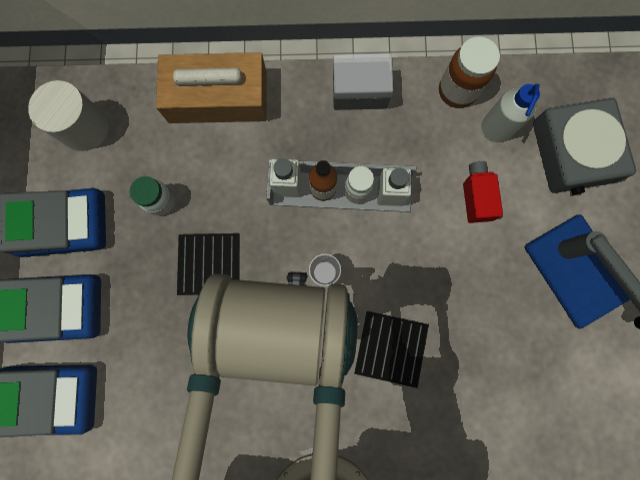

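The bottle stands in the corner with its cap at (283,167) in the top picture, and the neighbours are unmoved. Next I'll measure how flush it is.

```bash
python3 -c "
from h import *
a=load('t11.png');b=load('s11.png')
def seg(p,q):d=q-p;return np.linalg.norm(d).round(1),np.degrees(np.arctan2(d[1],d[0])).round(2)
P=[cast(a,*p,96) for p in [(270.5,158.6),(297.5,159.3),(296.5,186.1),(269.5,185.1)]]
print(np.round(P,1).tolist(),np.mean(P,0).round(1),[seg(P[i],P[(i+1)%4]) for i in range(4)])
print('cap',cast(a,255+224/8-.5,145+177/8-.5,128).round(1),cast(b,345+340/8-.5,155+230/8-.5,128).round(1))
# expected pixels of flush bottle for corner C
th=np.radians(-3.4);X=np.array([np.cos(th),np.sin(th)]);Y=np.array([-X[1],X[0]])
C=np.array([687.3,91.6])
for n,(i,j,zz) in dict(tl=(0,0,96),tr=(0,-56,96),br=(-56,-56,96),bl=(-56,0,96),fbl=(-56,0,6),fbr=(-56,-56,6),cap=(-28,-28,128)).items():
    W=np.r_[C+i*X+j*Y,zz]; print(n,proj(a,W).round(1),proj(b,W).round(1))
"
```

```text
[[684.6, 89.5, 96.0], [682.0, 36.0, 96.0], [627.4, 38.5, 96.0], [630.5, 91.5, 96.0]] [656.1  63.9  96. ] [(np.float64(53.5), np.float64(-92.75)), (np.float64(54.7), np.float64(177.41)), (np.float64(53.1), np.float64(86.67)), (np.float64(54.1), np.float64(-2.09))]
cap [657.  63. 128.] [654.6  65.1 128. ]
tl [269.4 157.3] [397.2 186.3]
tr [297.7 158.4] [400.5 201.6]
br [296.2 185.8] [376.3 201.8]
bl [267.8 184.7] [373.8 186.5]
fbl [272.8 196.2] [370.8 214.5]
fbr [298.7 197.2] [373. 230.]
cap [281.3 166.3] [388.3 183.1]
```

The top view puts the axis at about (656.1–657, 63–63.9) against an expected (657.7, 65.3), so there could still be a gap of about 1 mm. The earlier push also had some down-force friction in it. There's plenty of time, so I'll regrasp, unload the base and push both ways again. After that I'll do a low push on the front face.

```bash
python3 -c "
from h import *
delta([656.5,63.5,220],rot(-3.4,0));delta([656.5,63.5,86],rot(-3.4,0))"
```

```text
dp cm [4.91, 27.87, 0.79] dr [0.004, -0.001, -0.0] TCP [656.5, 63.5, 274.0]
 dp cm [4.9, 27.82, 14.19] dr [0.004, -0.001, -0.0] TCP [656.5, 63.5, 140.0]
```

Call:
move_arm(steps=[{"dp": [1,6,0],"dr": [0,0,0],"grip": 0},{"dp": [2,12,0],"dr": [0,0,0],"grip": 0},{"dp": [3,18,0],"dr": [0,0,0],"grip": 0},{"dp": [4.5,24,0],"dr": [0,0,0],"grip": 0},{"dp": [4.9,27.8,1],"dr": [0,0,0],"grip": 0},{"dp": [4.9,27.8,1],"dr": [0,0,0],"grip": 0},{"dp": [4.9,27.8,1],"dr": [0,0,0],"grip": 0},{"dp": [4.9,27.8,5],"dr": [0,0,0],"grip": 0},{"dp": [4.9,27.8,9],"dr": [0,0,0],"grip": 0},{"dp": [4.9,27.8,12],"dr": [0,0,0],"grip": 0},{"dp": [4.9,27.8,13.5],"dr": [0,0,0],"grip": 0},{"dp": [4.9,27.8,13.5],"dr": [0,0,0],"grip": 0}])

```text
t: 22.45
eef_pos: [655.1, 63.5, 145.2]
eef_rot: [[0.06, 0.998, -0.001], [0.998, -0.06, 0.001], [0.001, -0.001, -1.0]]
wrist_force: [-0.6, -0.6, 0.2]
finger_gap: 1.0
```

```bash
python3 -c "
from h import *
st();delta([656.8,63.8,86],rot(-3.4,0))"
```

```text
t 22.45 q [-0.01, 0.51, 1.54, 0.0, 1.09, 0.05] p [655.1, 63.5, 145.2] G [655.0, 63.5, 91.2] z [-0.001, 0.001, -1.0] y [0.998, -0.06, -0.001] F [-0.6, -0.6, 0.2] gap 1.0
 dp cm [0.04, 0.17, 0.52] dr [-0.001, -0.001, -0.0] TCP [656.8, 63.8, 140.0]
```

Call:
move_arm(steps=[{"dp": [0,0.2,0.4],"dr": [0,0,0],"grip": 0},{"dp": [0,0.2,0.4],"dr": [0,0,0],"grip": 100},{"dp": [0,0.2,0.4],"dr": [0,0,0],"grip": 255},{"dp": [0,0.2,0.4],"dr": [0,0,0],"grip": 255},{"dp": [0,0.2,0.4],"dr": [0,0,0],"grip": 255},{"dp": [0,0.2,0.4],"dr": [0,0,0],"grip": 255}], force=40)

```text
t: 23.2
eef_pos: [657.9, 63.5, 142.5]
eef_rot: [[0.059, 0.998, 0.002], [0.998, -0.059, 0.001], [0.001, 0.002, -1.0]]
wrist_force: [-2.5, 0.3, 6.2]
finger_gap: 0.652
```

Call:
move_arm(steps=[{"dp": [0,0,-0.05],"dr": [0,0,0],"grip": 255},{"dp": [0,0,-0.05],"dr": [0,0,0],"grip": 255}])

```text
t: 23.45
eef_pos: [657.9, 63.5, 142.6]
eef_rot: [[0.06, 0.998, 0.002], [0.998, -0.06, 0.001], [0.001, 0.002, -1.0]]
wrist_force: [-1.5, -0.1, 5.9]
finger_gap: 0.652
```

Call:
move_arm(steps=[{"dp": [0,0,-0.15],"dr": [0,0,0],"grip": 255},{"dp": [0,0,-0.15],"dr": [0,0,0],"grip": 255}])

```text
t: 23.7
eef_pos: [657.3, 63.4, 142.7]
eef_rot: [[0.06, 0.998, -0.001], [0.998, -0.06, 0.001], [0.001, -0.001, -1.0]]
wrist_force: [0.6, -0.3, -1.9]
finger_gap: 0.649
```

Call:
move_arm(steps=[{"dp": [0.1,0,0],"dr": [0,0,0],"grip": 255},{"dp": [0.15,0,0],"dr": [0,0,0],"grip": 255},{"dp": [0.15,0,0],"dr": [0,0,0],"grip": 255}])

```text
t: 24.08
eef_pos: [657.4, 64.3, 142.8]
eef_rot: [[0.059, 0.998, -0.001], [0.998, -0.059, -0.0], [-0.0, -0.001, -1.0]]
wrist_force: [-0.6, -3.1, -3.2]
finger_gap: 0.645
```

Call:
move_arm(steps=[{"dp": [0.1,0,0],"dr": [0,0,0],"grip": 255},{"dp": [0.15,0,0],"dr": [0,0,0],"grip": 255},{"dp": [0.15,0,0],"dr": [0,0,0],"grip": 255}])

```text
t: 24.45
eef_pos: [657.4, 64.6, 143.0]
eef_rot: [[0.059, 0.998, -0.001], [0.998, -0.059, -0.003], [-0.003, -0.001, -1.0]]
wrist_force: [-0.8, -6.0, -2.8]
finger_gap: 0.647
```

With the base unloaded (Fz ≈ −3), pushing +y stops at 64.3–64.6 and the force builds, so that's the end rail. Now x.

Call:
move_arm(steps=[{"dp": [0,0.1,0],"dr": [0,0,0],"grip": 255},{"dp": [0,0.2,0],"dr": [0,0,0],"grip": 255},{"dp": [0,0.2,0],"dr": [0,0,0],"grip": 255}])

```text
t: 24.82
eef_pos: [657.9, 64.6, 142.9]
eef_rot: [[0.059, 0.998, -0.005], [0.998, -0.059, -0.003], [-0.003, -0.004, -1.0]]
wrist_force: [-3.8, -7.2, -1.5]
finger_gap: 0.65
```

Call:
move_arm(steps=[{"dp": [0,0.1,0],"dr": [0,0,0],"grip": 255},{"dp": [0,0.15,0],"dr": [0,0,0],"grip": 255},{"dp": [0,0.15,0],"dr": [0,0,0],"grip": 255}])

```text
t: 25.2
eef_pos: [658.6, 64.5, 142.9]
eef_rot: [[0.059, 0.998, -0.006], [0.998, -0.059, -0.003], [-0.003, -0.006, -1.0]]
wrist_force: [-5.2, -7.4, 0.2]
finger_gap: 0.647
```

Both rails are in firm contact. I'll set it down lightly, relax and open.

Call:
move_arm(steps=[{"dp": [-0.15,-0.15,0.1],"dr": [0,0,0],"grip": 255},{"dp": [-0.15,-0.15,0.15],"dr": [0,0,0],"grip": 255},{"dp": [-0.15,-0.15,0.15],"dr": [0,0,0],"grip": 255}])

```text
t: 25.58
eef_pos: [658.4, 64.2, 142.7]
eef_rot: [[0.059, 0.998, -0.002], [0.998, -0.059, -0.0], [-0.001, -0.002, -1.0]]
wrist_force: [-5.5, -4.2, 3.9]
finger_gap: 0.645
```

Call:
move_arm(steps=[{"dp": [0,0,0],"dr": [0,0,0],"grip": 75},{"dp": [0,0,0],"dr": [0,0,0],"grip": 60},{"dp": [0,0,0],"dr": [0,0,0],"grip": 30},{"dp": [0,0,0],"dr": [0,0,0],"grip": 0},{"dp": [0,0,0],"dr": [0,0,0],"grip": 0}])

```text
t: 26.2
eef_pos: [659.9, 64.9, 141.9]
eef_rot: [[0.06, 0.998, 0.001], [0.998, -0.06, 0.001], [0.001, 0.001, -1.0]]
wrist_force: [-0.1, -0.1, 0.7]
finger_gap: 1.001
```

Call:
move_arm(steps=[{"dp": [0,0,-3],"dr": [0,0,0],"grip": 0},{"dp": [0,0,-7],"dr": [0,0,0],"grip": 0},{"dp": [0,0,-10],"dr": [0,0,0],"grip": 0},{"dp": [0,-6,-10],"dr": [0,0,0],"grip": 100},{"dp": [0,-11,-10],"dr": [0,0,0],"grip": 255},{"dp": [0,-11,-10],"dr": [0,0,0],"grip": 255},{"dp": [0,-11,-10],"dr": [0,0,0],"grip": 255}])

```text
t: 27.08
eef_pos: [550.6, 71.3, 242.5]
eef_rot: [[0.059, 0.998, 0.003], [0.998, -0.059, 0.001], [0.001, 0.003, -1.0]]
wrist_force: [0.7, -0.1, 0.2]
finger_gap: 0.145
```

```bash
python3 -c "
from h import *
st();c=shot('side','s12.png');z(c['image'],320,130,110,100,6,'s12z.png')"
```

```text
t 27.07 q [0.0, 0.29, 1.65, 0.0, 1.2, 0.06] p [550.6, 71.3, 242.5] G [550.8, 71.3, 188.5] z [0.003, 0.001, -1.0] y [0.998, -0.059, 0.003] F [0.7, -0.1, 0.2] gap 0.145
```

View pics/s12z.png

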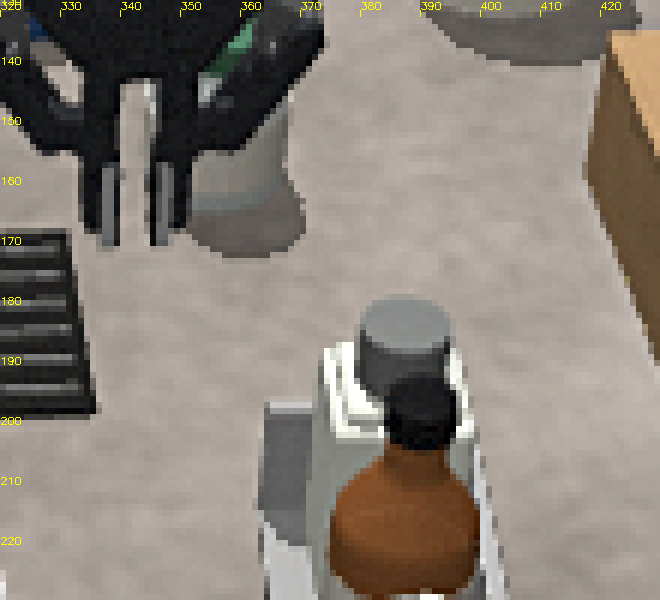

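The bottle is upright and free. As a final squaring step I'll nudge the front face low down with the closed fingertips, tilting the tool 45° so the body stays clear of the cap.

```bash
python3 -c "
from h import *
M=rot(-3.4,0)@Ro.from_rotvec([-0.785,0,0]).as_matrix();print(M.round(2).tolist())
delta([595,67.5,110],M,73,'via');delta([613,66.5,35],M,73,'pre')"
```

```text
[[0.06, 0.71, 0.71], [1.0, -0.04, -0.04], [0.0, 0.71, -0.71]]
via dp cm [-0.12, -0.79, 8.07] dr [-0.782, -0.001, -0.001] TCP [543.5, 70.6, 161.6]
pre dp cm [-0.12, 0.99, 15.57] dr [-0.782, -0.001, -0.001] TCP [561.5, 69.6, 86.6]
```

Call:
move_arm(steps=[{"dp": [-0.1,-1,2],"dr": [-0.17,0,0],"grip": 255},{"dp": [-0.1,-1,4],"dr": [-0.34,0,0],"grip": 255},{"dp": [-0.1,-0.8,6],"dr": [-0.5,0,0],"grip": 255},{"dp": [-0.1,-0.8,8],"dr": [-0.65,0,0],"grip": 255},{"dp": [-0.1,-0.8,8],"dr": [-0.785,0,0],"grip": 255},{"dp": [-0.1,-0.8,8],"dr": [-0.785,0,0],"grip": 255},{"dp": [-0.1,-0.8,10],"dr": [-0.785,0,0],"grip": 255},{"dp": [-0.1,-0.8,13],"dr": [-0.785,0,0],"grip": 255},{"dp": [-0.1,-0.5,15.5],"dr": [-0.785,0,0],"grip": 255},{"dp": [-0.1,-0.5,15.5],"dr": [-0.785,0,0],"grip": 255},{"dp": [-0.1,-0.5,15.5],"dr": [-0.785,0,0],"grip": 255}])

```text
t: 28.5
eef_pos: [568.8, 82.4, 168.1]
eef_rot: [[0.069, 0.768, 0.636], [0.998, -0.046, -0.052], [-0.011, 0.638, -0.77]]
wrist_force: [1.0, 0.3, 0.5]
finger_gap: -0.0
```

```bash
python3 -c "
from h import *
st();c=shot('side','s13.png');z(c['image'],300,110,120,100,6,'s13z.png');o=get_obs();R=np.array(o['eef_rot']);print('tip',np.array(o['eef_pos'])+73*R[:,2],R.round(3).tolist())"
```

```text
t 28.5 q [0.07, 0.25, 2.17, -1.18, 0.11, 1.28] p [568.8, 82.4, 168.1] G [603.2, 79.5, 126.5] z [0.636, -0.052, -0.77] y [0.768, -0.046, 0.638] F [1.0, 0.3, 0.5] gap -0.0
tip [615.06257427  78.55508875 111.92340473] [[0.069, 0.768, 0.636], [0.998, -0.046, -0.052], [-0.011, 0.638, -0.77]]
```

View pics/s13z.png

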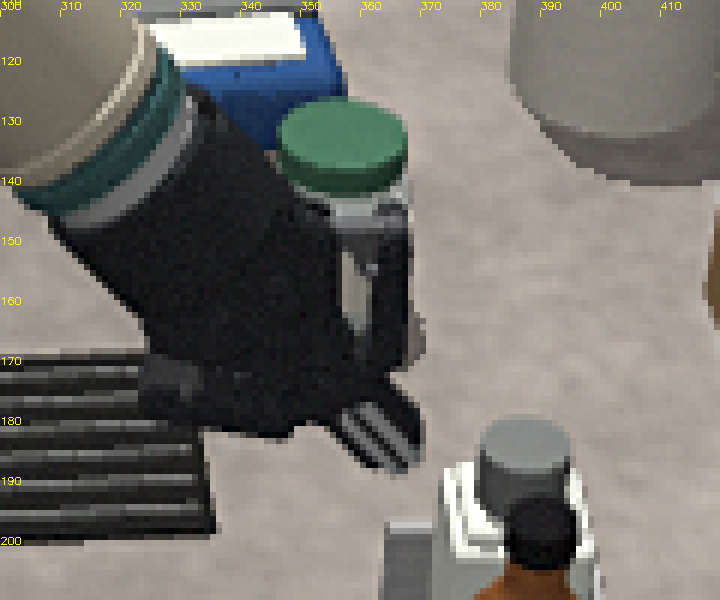

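The 45° tilt is out of the wrist's range: q5 is at its lower limit and the tool stopped high and clear of everything. I'll go back to vertical and use a smaller tilt.

```bash
python3 -c "
from h import *
delta([555,72,180],rot(-3.4,0))"
```

```text
dp cm [-1.2, 3.21, -5.88] dr [0.692, 0.014, -0.006] TCP [555.0, 72.0, 234.0]
```

Call:
move_arm(steps=[{"dp": [-0.3,1.5,-2.5],"dr": [0.17,0,0],"grip": 255},{"dp": [-1,3.2,-5],"dr": [0.34,0,0],"grip": 255},{"dp": [-1.2,3.2,-5.9],"dr": [0.5,0,0],"grip": 255},{"dp": [-1.2,3.2,-5.9],"dr": [0.692,0.014,0],"grip": 255},{"dp": [-1.2,3.2,-5.9],"dr": [0.692,0.014,0],"grip": 255},{"dp": [-1.2,3.2,-5.9],"dr": [0.692,0.014,0],"grip": 255},{"dp": [-1.2,3.2,-5.9],"dr": [0.692,0.014,0],"grip": 255}])

```text
t: 29.42
eef_pos: [556.3, 71.3, 234.1]
eef_rot: [[0.066, 0.998, 0.003], [0.998, -0.066, 0.002], [0.002, 0.002, -1.0]]
wrist_force: [0.9, -0.4, -0.3]
finger_gap: -0.0
```

```bash
python3 -c "
from h import *
st()
M=rot(-3.4,0)@Ro.from_rotvec([-0.42,0,0]).as_matrix()
delta([605,67.5,110],M,73,'via')"
```

```text
t 29.43 q [0.0, 0.3, 1.65, 0.0, 1.19, 0.07] p [556.3, 71.3, 234.1] G [556.4, 71.4, 180.1] z [0.003, 0.002, -1.0] y [0.998, -0.066, 0.002] F [0.9, -0.4, -0.3] gap -0.0
via dp cm [-0.09, 1.9, 5.75] dr [-0.418, -0.001, -0.007] TCP [575.3, 69.3, 176.7]
```

Call:
move_arm(steps=[{"dp": [0,0.5,1.5],"dr": [-0.15,0,0],"grip": 255},{"dp": [0,1,3],"dr": [-0.3,0,0],"grip": 255},{"dp": [0,1.4,5],"dr": [-0.42,0,-0.007],"grip": 255},{"dp": [0,1.4,5.75],"dr": [-0.42,0,-0.007],"grip": 255},{"dp": [0,1.4,5.75],"dr": [-0.42,0,-0.007],"grip": 255},{"dp": [0,1.4,5.75],"dr": [-0.42,0,-0.007],"grip": 255}])

```text
t: 30.18
eef_pos: [570.0, 71.4, 178.1]
eef_rot: [[0.058, 0.91, 0.41], [0.998, -0.054, -0.022], [0.002, 0.411, -0.912]]
wrist_force: [0.1, -1.1, 0.2]
finger_gap: -0.002
```

```bash
python3 -c "
from h import *
st()
M=rot(-3.4,0)@Ro.from_rotvec([-0.42,0,0]).as_matrix()
delta([608,67.2,48],M,73,'pre')"
```

```text
t 30.18 q [0.02, 0.25, 1.98, -0.06, 0.5, 0.13] p [570.0, 71.4, 178.1] G [592.1, 70.2, 128.9] z [0.41, -0.022, -0.912] y [0.91, -0.054, 0.411] F [0.1, -1.1, 0.2] gap -0.002
pre dp cm [-0.21, -1.84, 6.13] dr [0.003, -0.002, 0.0] TCP [578.3, 69.0, 114.7]
```

Call:
move_arm(steps=[{"dp": [-0.2,-1,2],"dr": [0,0,0],"grip": 255},{"dp": [-0.2,-1.8,4],"dr": [0,0,0],"grip": 255},{"dp": [-0.2,-2.2,5.8],"dr": [0,0,0],"grip": 255},{"dp": [-0.2,-2.2,5.8],"dr": [0,0,0],"grip": 255},{"dp": [-0.2,-2.2,5.8],"dr": [0,0,0],"grip": 255}])

```text
t: 30.8
eef_pos: [573.0, 69.2, 115.9]
eef_rot: [[0.058, 0.91, 0.41], [0.998, -0.054, -0.023], [0.002, 0.41, -0.912]]
wrist_force: [-0.1, -0.5, -0.2]
finger_gap: -0.001
```

```bash
python3 -c "
from h import *
st();c=shot('side','s14.png');z(c['image'],320,150,110,95,6,'s14z.png');o=get_obs();R=np.array(o['eef_rot']);print('tip',np.array(o['eef_pos'])+73*R[:,2],R.round(3).tolist())"
```

```text
t 30.8 q [0.01, 0.34, 2.05, -0.09, 0.33, 0.15] p [573.0, 69.2, 115.9] G [595.2, 68.0, 66.7] z [0.41, -0.023, -0.912] y [0.91, -0.054, 0.41] F [-0.1, -0.5, -0.2] gap -0.001
tip [602.85083955  67.62557168  49.51147292] [[0.058, 0.91, 0.41], [0.998, -0.054, -0.023], [0.001, 0.41, -0.912]]
```

View pics/s14z.png

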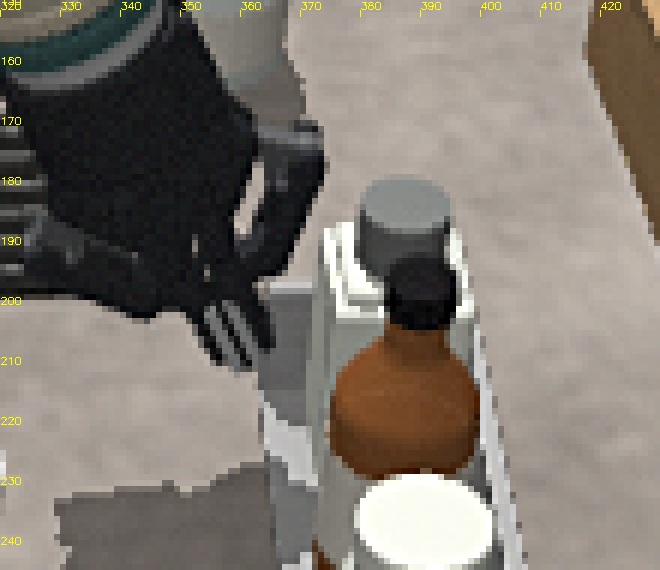

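```bash
python3 -c "
from h import *
b=load('s14.png')
f,cx,cy=K(b)
def casty(u,v,y):
    d=b['R'].T@np.array([(u-cx)/f,(v-cy)/f,1]);o=-b['R'].T@b['t'];return (o+d*(y-o[1])/d[1]).round(1)
for n,u,v in [('knuckle',373.5,171),('knuckle low',373,179),('finger outer',365,204),('tip',360,211)]: print(n,casty(u,v,68-11))
for n,u,v in [('cap top',380,180),('face top',374,202)]: print(n,casty(u,v,55))
a=shot('top','t14.png');z(a['image'],245,140,90,75,8,'t14z.png')
"
```

```text
knuckle [618.2  57.  171.1]
knuckle low [619.   57.  148.6]
finger outer [606.1  57.   75.1]
tip [595.6  57.   53.8]
cap top [634.8  55.  146.5]
face top [626.6  55.   81.7]
```

View pics/t14z.png

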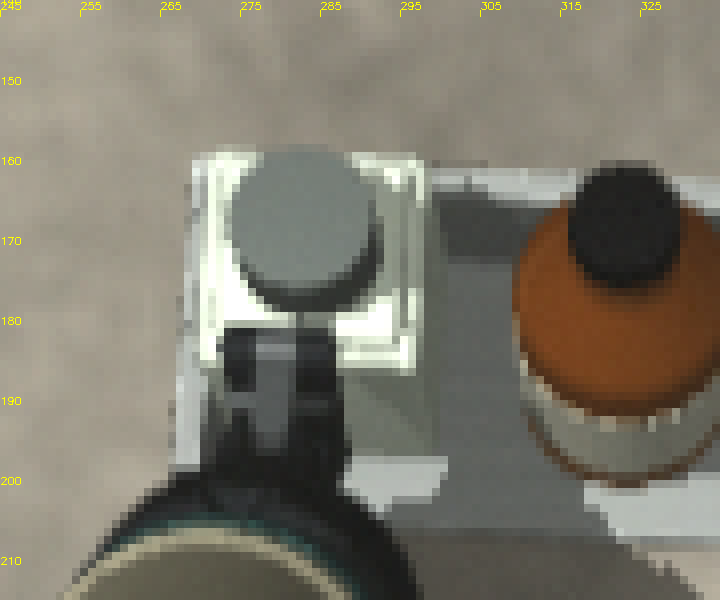

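The knuckle passes about 15–20 mm above the cap, so contact will come at the finger, about 23 mm ahead. I'll advance gently.

Call:
move_arm(steps=[{"dp": [0,0.5,0.2],"dr": [0,0,0],"grip": 255},{"dp": [0,1.1,0.5],"dr": [0,0,0],"grip": 255},{"dp": [0,1.6,0.7],"dr": [0,0,0],"grip": 255},{"dp": [0,1.6,0.7],"dr": [0,0,0],"grip": 255}])

```text
t: 31.4
eef_pos: [590.1, 68.2, 115.2]
eef_rot: [[0.058, 0.911, 0.408], [0.998, -0.054, -0.023], [0.001, 0.409, -0.913]]
wrist_force: [0.2, -0.5, 0.6]
finger_gap: 0.0
```

Call:
move_arm(steps=[{"dp": [0,0.15,0.07],"dr": [0,0,0],"grip": 255},{"dp": [0,0.27,0.12],"dr": [0,0,0],"grip": 255},{"dp": [0,0.27,0.12],"dr": [0,0,0],"grip": 255}])

```text
t: 31.78
eef_pos: [592.0, 68.1, 114.9]
eef_rot: [[0.058, 0.911, 0.407], [0.998, -0.054, -0.023], [0.001, 0.408, -0.913]]
wrist_force: [0.3, -0.1, 0.4]
finger_gap: -0.001
```

Call:
move_arm(steps=[{"dp": [0,0.18,0.08],"dr": [0,0,0],"grip": 255},{"dp": [0,0.27,0.12],"dr": [0,0,0],"grip": 255},{"dp": [0,0.27,0.12],"dr": [0,0,0],"grip": 255}])

```text
t: 32.15
eef_pos: [593.2, 68.1, 114.4]
eef_rot: [[0.058, 0.913, 0.404], [0.998, -0.054, -0.022], [0.001, 0.404, -0.915]]
wrist_force: [-7.0, 1.1, 4.4]
finger_gap: -0.001
```

Call:
move_arm(steps=[{"dp": [0,0.18,0.08],"dr": [0,0,0],"grip": 255},{"dp": [0,0.27,0.12],"dr": [0,0,0],"grip": 255},{"dp": [0,0.27,0.12],"dr": [0,0,0],"grip": 255}])

```text
t: 32.52
eef_pos: [593.7, 68.1, 113.8]
eef_rot: [[0.058, 0.915, 0.399], [0.998, -0.054, -0.023], [0.001, 0.4, -0.917]]
wrist_force: [-13.3, 1.5, 10.1]
finger_gap: -0.002
```

The push was stiff straight away (7 then 13 N over 0.5 mm), so the bottle was already hard against the long rail. I'll back off and park clear.

Call:
move_arm(steps=[{"dp": [0,-2,-0.9],"dr": [0,0,0],"grip": 255},{"dp": [0,-4,-1.8],"dr": [0,0,0],"grip": 255},{"dp": [0,-7,-5],"dr": [0.1,0,0],"grip": 255},{"dp": [0,-10,-10],"dr": [0.25,0,0],"grip": 255},{"dp": [0,-12,-15],"dr": [0.4,0,0],"grip": 255},{"dp": [0,-14,-18],"dr": [0.4,0,0],"grip": 255},{"dp": [0,-14,-18],"dr": [0.4,0,0],"grip": 255},{"dp": [0,-14,-18],"dr": [0.4,0,0],"grip": 255}])

```text
t: 33.52
eef_pos: [397.9, 79.3, 222.0]
eef_rot: [[0.058, 0.998, 0.022], [0.998, -0.058, 0.0], [0.001, 0.022, -1.0]]
wrist_force: [0.9, 0.4, -0.9]
finger_gap: 0.001
```

```bash
python3 -c "
from h import *
st();a=shot('top','t15.png');c=shot('side','s15.png')
z(a['image'],255,145,90,75,8,'t15z.png')"
```

```text
t 33.52 q [0.03, 0.08, 1.98, -0.0, 1.06, 0.08] p [397.9, 79.3, 222.0] G [399.1, 79.3, 168.0] z [0.022, 0.0, -1.0] y [0.998, -0.058, 0.022] F [0.9, 0.4, -0.9] gap 0.001
```

View pics/t15z.png

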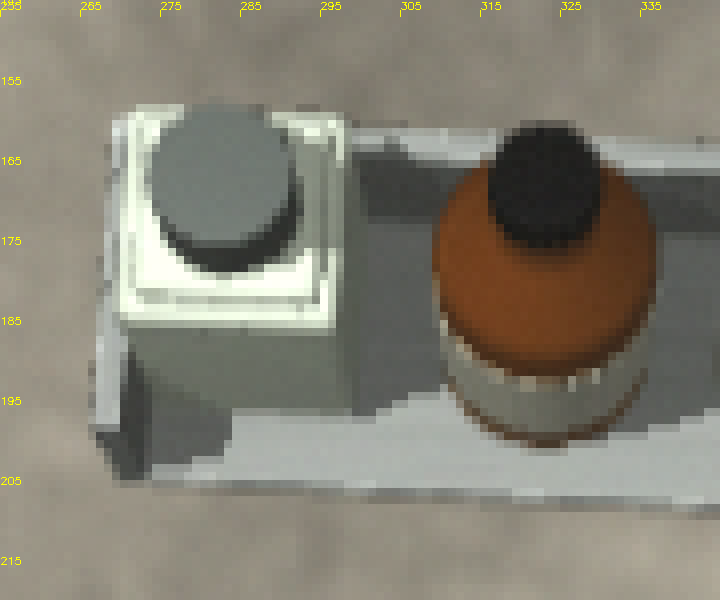

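View pics/t15.png

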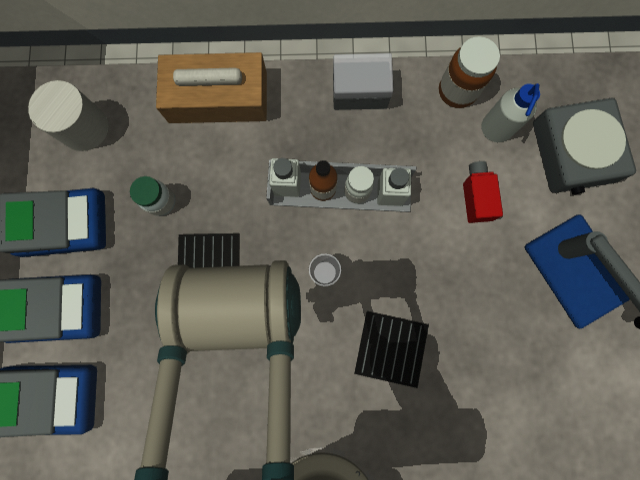

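View pics/s15.png

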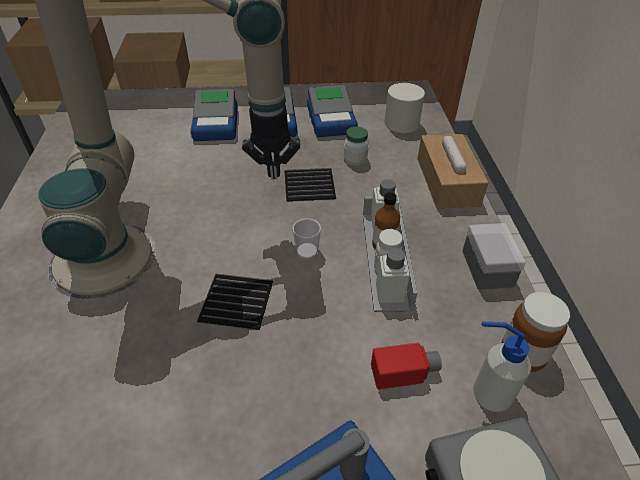

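The final pictures show:
- The bottle upright in the corner, cap at (283,167) in the top view. Its front edge slope (0.037) equals the long rail's slope (0.0375).
- The neighbours, beaker (325,270) and salt jar (147,192) at their starting pixels.
- The gripper free.

I'm handing in.

```bash
python3 -c "
from h import *
st();print(close_job())"
```

```text
t 33.62 q [0.02, 0.08, 1.98, -0.0, 1.06, 0.08] p [397.8, 79.2, 221.5] G [398.9, 79.2, 167.5] z [0.02, 0.0, -1.0] y [0.998, -0.058, 0.02] F [-0.4, 0.8, -0.3] gap 0.004
the job is handed in; nothing more can be done
None
```

The bottle is back in the rack's end place, standing upright in the corner, and I handed the job in at about 33.6 s. I gripped it lying down, turned it upright and stood it on the left mat. There I let go fully and saw it standing free, then took it again from above for the rack.

**Flushness:**
- **End rail:** I regrasped it with its weight off the floor. It stopped against the end rail with the force rising to 6–7 N.
- **Long rail:** a low fingertip push on its front face was stiff at once (7, then 13 N over 0.5 mm), so it was already against that rail.
- **Square:** the last top picture shows its front edge parallel to the long rail.

**Bystanders:** the rack bottles in view, the beaker and the glass jar look unmoved in the last pictures. The gripper was clear, with wrist force about zero.

**Failed or disagreed:**
- My first try at the fingertip push, at a 45° tilt, ran the wrist into its joint limits. It stopped in free air, touching nothing, and I redid it at 24°.
- After the first placing, the camera fix put the bottle 1–2 mm short of the expected corner. That is near the measuring error, but it is why I pushed again; I did not re-measure the position afterwards, only the edge direction.

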